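Unclamp the hub plate and set it on the sloped check rest

TASK

First swing the black toggle clamp fully open while the steel hub plate still lies in its fixture. Then lift the plate out and set it gently on the narrow green sloped rest, hub block facing up: flat on the slope, centred and square on it, long side running up the slope and lower end against the brass lip. Leave the clamp open and do not disturb the other things on the table.

Things in the scene. Friction and masses are not known exactly. Their poses are not given: they have to be found in the camera images.
- fixture: Fixed blue-painted block 160 (x) x 120 (y) x 20 mm high, top at z = 20 mm of its frame; the hub plate lies on it between low brass stops 6 mm high (about 3 mm play). Origin: centre of its underside, z up. A black toggle clamp stands on its -y side, reaching to y = -106 mm.
- clamp_pivot (a point): Hinge point of the toggle clamp, at (0, -75, 50) mm in the fixture's frame; the hinge axis is the fixture's x axis. When clamped, the clamp arm (18 wide, 12 thick) reaches 47 mm from here towards fixture +y over the plate's flange with a rubber foot, and the round black handle (grip 18 mm diameter, from 40 to 108 mm from the pivot) points straight up. Arm and handle are one rigid lever.
- clamp_lever (a joint): Angle of the clamp lever, rad: 0 clamped (handle up, arm over the plate), grows to its stop at 1.5 as the handle is pushed over towards the fixture's -y side, down to nearly level, which lifts the arm off the plate. Starts at 0 to 0.1. Fully open: over 1.0. It stays where it is left; stiff: about 4 N at 85 mm from the pivot moves it.
- hub_plate: Loose steel hub plate, about 0.6 kg: a flat flange 120 (x) x 90 (y) x 8 mm with a plain hub block in the middle, 36 mm (x) by 44 mm (y), standing 30 mm above the flange (top 38 mm above the underside). Grip the block across its 36 mm, along the plate's x. Origin: centre of the underside, z up through the block. Starts on the fixture (underside 20 mm above the table), axes nearly along the fixture's.
- rest: Fixed green pedestal, foot 130 (x) x 110 (y) x 14 mm; carries the sloped face, whose low end looks to its -x. Origin: centre of the underside.
- rest_face: Sloped top of the rest, 30 degrees: a face 135 mm long and only 50 mm wide, with a brass lip across its low end, 50 mm wide, standing 14 mm above the face. Origin: on the face surface, 105 mm above the table, where the centre of the plate's underside belongs; x points up the slope, y across it, z square out of it. The lip's inner side is at x = -60 mm.
- socket: Bystander: chrome socket standing upright, 46 mm diameter, 70 mm tall; origin at the centre of its underside.
- wrench_cap: Bystander: orange polymer wrench cap, 56 mm diameter, 66 mm tall; origin at the centre of its underside.
- torque_wrench: Bystander: torque wrench lying on the table along its x, 400 mm long, 32 mm high; origin under its middle.
- bearing_ring: Bystander: steel bearing ring lying flat, 80 mm outside diameter, 22 mm high; origin at the centre of its underside.
- can: Bystander: blue can, 66 mm diameter, 130 mm tall; origin at the centre of its underside.
Not all that is in view belongs to the job. What is shaped like the fixture but pink or red is not meant.

How it is judged (in metres and radians):
On the way, in this order (a step that is already met when the one before it is completed fails the run):
1. the toggle clamp is swung open while the plate still lies in the fixture (value of joint clamp_lever above 1 rad and z of hub_plate in the frame of fixture below 0.03 m and distance of hub_plate from where it was at the start of the episode below 0.02 m), for 0.2 s.
2. the plate is lifted clear of the fixture (z of hub_plate in the frame of fixture above 0.05 m), for 0.1 s.
At the end, for the whole second after the job is handed in: The plate rests still on the sloped face, hub up: lower end within 8 mm of the lip, centred within 12 mm across, underside within 4 mm of the face and flat to 0.07 rad, long side along the slope within 0.12 rad (either way round); the clamp is open by more than 1.0 rad (value of joint clamp_lever above 1 rad and x of hub_plate in the frame of rest_face between -0.006 and 0.008 m and y of hub_plate in the frame of rest_face between -0.012 and 0.012 m and z of hub_plate in the frame of rest_face between -0.004 and 0.004 m and angle between the z axis of hub_plate and the z axis of rest_face, either way round below 0.07 rad and angle between the x axis of hub_plate and the x axis of rest_face, either way round below 0.12 rad and angle between hub_plate's own z axis and vertical below 0.8 rad and linear speed of hub_plate below 0.01 m/s and angular speed of hub_plate below 0.05 rad/s); the robot touches nothing.
It fails at once if the plate is dropped or slammed on the rest (faster than 0.25 m/s within 40 mm of its seat) (distance between hub_plate and rest_face below 0.04 m and linear speed of hub_plate above 0.25 m/s).
It fails at once if a bystander (socket, orange cap, torque wrench, bearing ring, can) is knocked away by over 30 mm (distance of any of socket, wrench_cap, torque_wrench, bearing_ring, can from where it was at the start of the episode above 0.03 m).
It also fails if it takes over 54 s, if anything falls off the work surface, if the arm or the gripper's body presses on something with over 40 N, if the wrist force passes 120 N, or if a joint passes its speed limit or range.

ROBOT

A 6-joint arm with a two-finger parallel gripper is mounted at the origin on the work surface. World frame = base frame: x ahead of the robot, y to its left, z up, the work surface at z = 0. Lengths are in mm, angles in rad, forces in N, time in s.
With the tool pointing down it reaches from about 350 to 975 mm from the base axis. Payload 7.1 kg.
Tool frame: the origin (TCP) lies on the mounting face of the last link; the fingertips stand 182 mm ahead of it and the grasp point (between the pads) lies 163 mm ahead of it (ctrl.tip_reach is the distance from the TCP to the fingertips, in mm); z points along the fingers, y is the direction in which the jaws open and shut (so a half turn about z gives the same grasp; the last joint's range is limited). The gripper opens to 88 mm and grips with 3 to 60 N. Pads are 20 mm wide; open, the fingers measure 115 mm over their backs; the gripper's body (75 mm by 178 mm) begins 61 mm behind the grasp point.
Start: joints at [-1.348, 0.423, 1.63, -0, 1.089, -0.019], TCP at [149.676, -606.798, 404.675] pointing down, gripper open.
Joint ranges: [-3, 3], [-0.9, 2.11], [0.09, 2.58], [-1.31, 4.45], [0.11, 2.69], [-2.54, 2.54]. Speed limits (rad/s): [2.39, 2.39, 3.01, 3.14, 3.14, 3.14].

INTERFACE

Orientations are given as a rotation vector (axis times angle).
In Python, from workcell import ctrl gives the robot as it stands.
- The arm moves only by the tool jog_arm, never from a script. Its argument "steps" is a list that holds one entry, the list of rows, each a list of 7 numbers: the shift along the tool's x, y, z in m, then the turn, a rotation vector about the tool's x, y, z in degrees, then the gripper's target within -1 to 1 (shut at 1, half-way at 0, fully open at -1). A call has 1 to 20 rows; each row shifts and turns the commanded pose from where the row before left it, along the tool's axes as they then stand; what a row does not reach is not made up. A row lasts 1/12 s, in which the tool goes at most 41.7 mm and 7.16 degrees, less where a joint would pass 70% of its speed; a pose out of reach is approached as far as the arm can. A call is refused whole if a number of a shift passes 0.0417 or a number of a turn 7.16, either way. A call with a gripper value outside its range is refused whole. The fingers move at their own pace and stop on an object; the grip force is fixed at half the most. Time passes only in rows, so rows that do not move let the fingers close. It gives the time, the measured TCP pose, the force and the opening at its end, in the units of the state.
- ctrl.get_obs(): the state, without advancing time (a new reading comes with each control period).
- ctrl.get_image(name): name is "scene" or "top"; returns the picture (400x640x3 uint8, red, green, blue); there is no depth.
- ctrl.camera_info(name): a dict with "fx", "fy", "cx", "cy" (pixels), "origin" and "attitude" of the camera in the world. Camera axes: x right, y down, z forward; pixel columns grow to the right and rows downward; lengths in mm; the calibration is good to about 2 mm. A picture is of the moment at which its call begins. camera_info takes no time and is no camera call.
- ctrl.close_job(): hands the job in, once; it reports no verdict.
Trained networks look in the newest picture that a camera, given by its name, has taken for a name from the list of things; names that differ only in an ending like _2 or _b are one class to them, and where a whole thing is asked for, a point or a joint stands for the part that bears it (a point fixed in the world has none). Each returns a list of dicts, best first, with "p" (0 to 1); they miss things now and then, are a little off and sometimes report something else, mostly with a low value. They report only what shows in the picture. A call takes as long as a camera call. They do not tell look-alikes from the thing itself.
- ctrl.look_for(thing, camera): "bbox" ([left, top, right, bottom] in pixels, round what is visible of it).
- ctrl.trace(thing, camera): "pixels" (400x640 bool, what is visible of it) and "bbox" ([left, top, right, bottom] in pixels, round what is visible of it).
- ctrl.landmark_of(thing, camera): "uv" ([column, row] in pixels: a listed point, or the origin of a listed thing).
The state is a dict: "t": time; "qpos": joint angles; "qvel": joint speeds; "joint_torque": joint torques, N m; "ee_pos": TCP position; "orientation": TCP orientation; "ft_force": force on the tool from outside, world axes, zero at the start; "moment": the same for the moment, N m; "width": finger opening in mm.
Only numpy, scipy, OpenCV 4.12 (cv2) and the standard library are available. Lean on these libraries where they do the work, as an engineer would, in place of code of your own. Each camera call takes 0.05 s, during which the arm holds its last target.

## Working session

There is one attempt and no reset: what is moved stays moved. The work goes in short steps, Python scripts to look and compute and a tool call to move; the robot and the scene stay as the last step left them, time stands still between calls to the robot, and variables do not carry over. Pictures are saved under pics/ and viewed, and the job is handed in when it is done.

Besides the shell and the picture viewer there is one more tool, called as name(argument=value, ...) on one line, values as JSON. jog_arm: Moves the arm, as the interface text tells. Its arguments: {"type":"object","properties":{"steps":{"type":"array"}},"required":["steps"]}

```bash
ls; mkdir -p pics
python3 - <<'E'
from workcell import ctrl
import cv2
o=ctrl.get_obs();print(o)
for c in("scene","top"):
    im=ctrl.get_image(c);cv2.imwrite(f"pics/{c}0.png",im[:,:,::-1]);print(c,ctrl.camera_info(c))
E
```

```text
pics
{'t': 0.0, 'qpos': array([-1.34799396e+00,  4.23858542e-01,  1.63072868e+00, -3.02685628e-06,
        1.08860538e+00, -1.89809554e-02]), 'qvel': array([ 0.00016647,  0.00080716, -0.00052133, -0.00126653, -0.00072674,
       -0.00047485]), 'joint_torque': array([-2.65466202e-03, -5.44630086e+01, -2.73673278e+01,  6.42754231e-02,
        2.25981785e-02, -1.37319230e-04]), 'ee_pos': array([ 149.61751312, -606.52355914,  403.87522983]), 'orientation': array([-3.11708371e+00, -3.78678203e-01,  2.59734042e-04]), 'ft_force': array([ 0.00351365, -0.69677019, -0.28919129]), 'moment': array([ 0.02692358, -0.04256273, -0.00388344]), 'width': 87.80541293804032}
scene {'fx': 382.32038197524446, 'fy': 382.32038197524446, 'cx': 319.7297587929665, 'cy': 201.09217461510383, 'origin': array([1036.50132658,  780.3725763 ,  770.47449312]), 'attitude': array([-0.8413055 , -2.41090698,  1.25872425])}
top {'fx': 489.7280698244727, 'fy': 489.7280698244727, 'cx': 327.69803118891014, 'cy': 198.9435479126702, 'origin': array([ 402.59578475,   55.84646835, 1298.20742799]), 'attitude': array([-2.18556041,  2.21915897, -0.05199592])}
```

View pics/scene0.png

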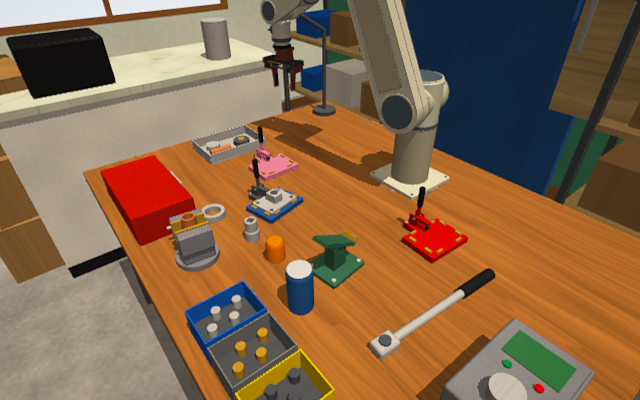

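View pics/top0.png

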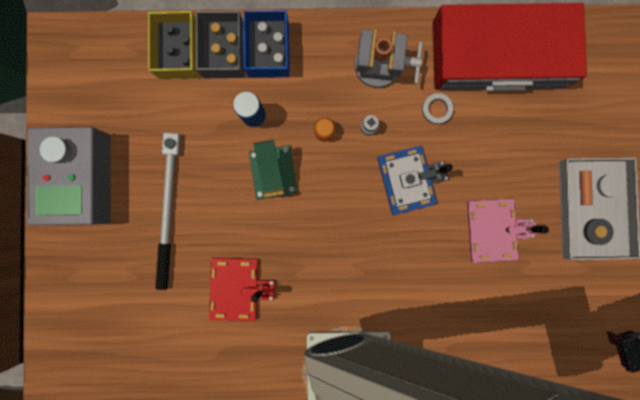

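Candidates in the top image: blue block (408,180) carrying the plate, pink block (493,230) and red block (234,290). The blue one fits, because it is blue and holds the plate. I'll confirm in an enlarged crop and measure.

```bash
cat > h.py <<'E'
import numpy as np,cv2
from scipy.spatial.transform import Rotation as R
from workcell import ctrl
CI={c:ctrl.camera_info(c) for c in("scene","top")}
def proj(c,P):
    k=CI[c];P=np.atleast_2d(P)
    X=(P-k["origin"])@R.from_rotvec(k["attitude"]).as_matrix()
    return np.c_[k["fx"]*X[:,0]/X[:,2]+k["cx"],k["fy"]*X[:,1]/X[:,2]+k["cy"]]
def ray(c,uv):
    k=CI[c];return R.from_rotvec(k["attitude"]).as_matrix()@np.array([(uv[0]-k["cx"])/k["fx"],(uv[1]-k["cy"])/k["fy"],1])
def onz(c,uv,z):
    d=ray(c,uv);o=CI[c]["origin"];return o+d*(z-o[2])/d[2]
def tri(u1,u2):
    d1,d2=ray("scene",u1),ray("top",u2);o1,o2=CI["scene"]["origin"],CI["top"]["origin"]
    s=np.linalg.lstsq(np.c_[d1,-d2],o2-o1,rcond=None)[0];a,b=o1+s[0]*d1,o2+s[1]*d2
    return (a+b)/2,np.linalg.norm(a-b)
E
python3 - <<'E'
from h import *
ims={c:ctrl.get_image(c) for c in CI}
for n in["fixture","hub_plate","clamp_pivot","rest","rest_face","socket","wrench_cap","bearing_ring","can"]:
    for c in CI:
        for r in ctrl.landmark_of(n,c)[:3]: print(n,c,np.round(r["uv"],1),round(r["p"],2),np.round(onz(c,r["uv"],{"hub_plate":20,"rest_face":105,"clamp_pivot":50}.get(n,0)),0))
t=ims["top"];s=ims["scene"]
def z(im,x0,y0,w,h,f): return cv2.resize(im[y0:y0+h,x0:x0+w],None,fx=f,fy=f,interpolation=cv2.INTER_CUBIC)
cv2.imwrite("pics/c1.png",z(t,360,130,110,100,6)[:,:,::-1])
cv2.imwrite("pics/c2.png",z(t,230,120,90,90,6)[:,:,::-1])
cv2.imwrite("pics/c3.png",z(s,230,140,150,150,4)[:,:,::-1])
E
```

```text
fixture scene [433.3 240. ] 0.78 [222. 293.   0.]
fixture scene [273.6 167.3] 0.64 [ 361. -390.    0.]
fixture top [406.7 181.2] 0.66 [ 502. -162.    0.]
fixture top [494.4 231. ] 0.63 [ 366. -391.    0.]
fixture top [234.5 289.7] 0.61 [222. 298.   0.]
hub_plate scene [275.6 203.4] 0.93 [ 506. -148.   20.]
hub_plate scene [299.9 303.1] 0.28 [691. 250.  20.]
hub_plate top [408.3 180.2] 0.7 [ 503. -163.   20.]
hub_plate top [437.9 171.4] 0.49 [ 525. -241.   20.]
clamp_pivot scene [261.2 151.6] 0.82 [ 376. -453.   50.]
clamp_pivot scene [258.4 185.8] 0.69 [ 516. -239.   50.]
clamp_pivot scene [418.7 215.2] 0.55 [215. 222.  50.]
clamp_pivot top [527.  223.7] 0.77 [ 385. -458.   50.]
clamp_pivot top [434.8 173.9] 0.68 [ 515. -226.   50.]
clamp_pivot top [263.4 288.2] 0.67 [232. 215.  50.]
rest scene [336.5 267. ] 0.82 [526. 196.   0.]
rest top [273.6 169.3] 0.79 [539. 192.   0.]
rest_face scene [336.7 236.7] 0.65 [522. 190. 105.]
rest_face top [266.1 167.8] 0.95 [532. 199. 105.]
socket scene [253.  240.8] 0.78 [653. -50.   0.]
socket scene [335.6 237.3] 0.2 [446.  97.   0.]
socket top [365.5 125.8] 0.86 [652. -55.   0.]
socket top [406.5 179.8] 0.41 [ 505. -161.    0.]
wrench_cap scene [275.9 257. ] 0.97 [638.  55.  -0.]
wrench_cap top [325.5 131.5] 0.56 [638.  52.   0.]
wrench_cap top [438.1 171. ] 0.48 [ 528. -246.    0.]
bearing_ring scene [215.7 215. ] 0.87 [ 685. -243.    0.]
bearing_ring top [435.4 108.4] 0.62 [ 696. -243.    0.]
can scene [299.5 303.7] 0.82 [684. 237.   0.]
can scene [276.4 257.5] 0.44 [638.  58.   0.]
can top [254.7 114. ] 0.77 [688. 241.   0.]
```

View pics/c1.png

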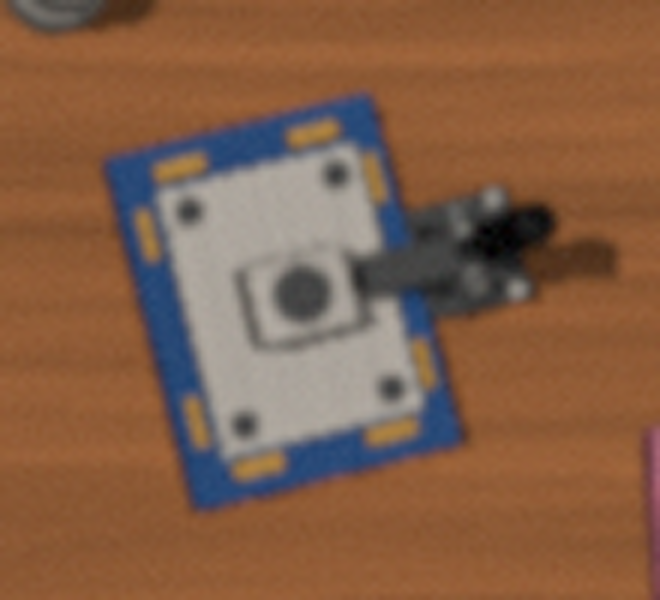

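View pics/c2.png

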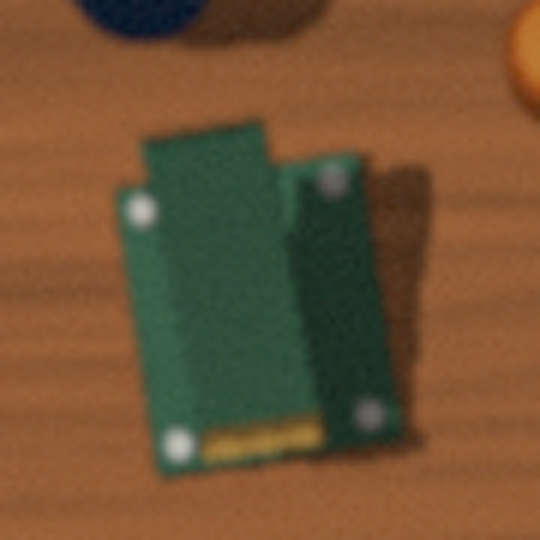

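View pics/c3.png

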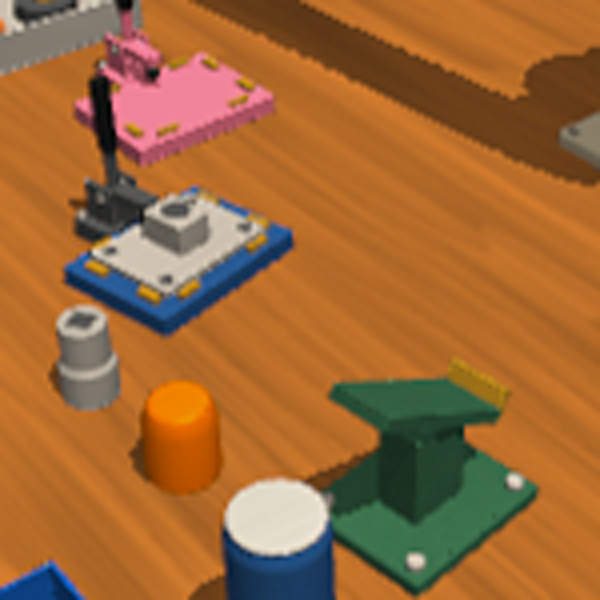

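The crops confirm it: the blue fixture holds the grey plate and its black clamp is at image right (−y side). The rest has its brass lip at the bottom of the top view, towards the robot, around (274,192). Next I'll fit the poses from the corners.

Run:
```python
from h import *
from scipy.optimize import least_squares as LS
def src(p,o,f): return (np.array(p,float)+.5)/f-.5+o
def Rz(a): return R.from_euler('z',a).as_matrix()
def fit(P,uv,x0,c="top",z=0):
    P=np.array(P,float)
    f=lambda q:(proj(c,P@Rz(q[2]).T+[q[0],q[1],z])-uv).ravel()
    r=LS(f,x0);return r.x,np.round(r.fun.reshape(-1,2),1)
# fixture: image up ~ +x, left ~ +y ; corners order TL,TR,BR,BL
fx,re=fit([[80,60,20],[80,-60,20],[-80,-60,20],[-80,60,20]],src([[107,160],[372,95],[465,440],[197,508]],[360,130],6),[505,-160,0.2]);print("fixture",fx,re.tolist())
pl,re=fit([[60,45,8],[60,-45,8],[-60,-45,8],[-60,45,8]],src([[155,192],[355,143],[422,412],[226,460]],[360,130],6),[505,-160,0.2],z=20);print("plate",pl,re.tolist())
hb,re=fit([[18,22,38],[18,-22,38],[-18,-22,38],[-18,22,38]],src([[238,268],[345,243],[370,322],[262,348]],[360,130],6),[505,-160,0.2],z=20);print("hub",hb,re.tolist())
rs,re=fit([[65,55,14],[65,-55,14],[-65,-55,14],[-65,55,14]],src([[118,190],[360,152],[405,437],[160,478]],[230,120],6),[535,190,0.1]);print("rest",rs,re.tolist())
# face: points in face frame -> q: x,y,yaw, of face origin at z=105
RF=R.from_euler('y',-30,degrees=True).as_matrix()
F=np.array([[-60,25,14],[-60,-25,14]])@RF.T
E=np.array([[70,25,0],[70,-25,0]])@RF.T
uv=src([[200,435],[322,413],[142,134],[263,122]],[230,120],6)
def f(q):
    E=np.array([[q[3],25,0],[q[3],-25,0]])@RF.T
    return (proj("top",np.r_[F,E]@Rz(q[2]).T+[q[0],q[1],105])-uv).ravel()
r=LS(f,[532,199,.1,70]);print("face",r.x,np.round(r.fun,1))
fa=r.x
sp=proj("scene",np.r_[F,E]@Rz(fa[2]).T+[fa[0],fa[1],105]);print("scene pred face",(sp-[230,140]+.5)*4-.5)
lf=proj("scene",np.array([[80,60,20],[80,-60,20],[-80,-60,20],[-80,60,20]])@Rz(fx[2]).T+[fx[0],fx[1],0]);print((lf-[230,140]+.5)*4-.5)
hp=proj("scene",np.array([[18,22,38],[18,-22,38],[-18,-22,38],[-18,22,38]])@Rz(pl[2]).T+[pl[0],pl[1],20]);print((hp-[230,140]+.5)*4-.5)
print("pivot",Rz(fx[2])@[0,-75,50]+[fx[0],fx[1],0])
```

```text
fixture [ 5.04138769e+02 -1.59567056e+02  2.33513881e-01] [[-0.1, -0.5], [-0.1, -0.8], [-0.0, 0.7], [0.2, 0.6]]
plate [ 5.02945788e+02 -1.60056962e+02  2.27884815e-01] [[-0.0, 0.1], [0.1, 0.0], [0.4, -0.2], [-0.5, 0.1]]
hub [ 5.03142349e+02 -1.61063533e+02  2.39856829e-01] [[0.8, -0.1], [-0.4, -0.3], [-0.8, 0.2], [0.4, 0.2]]
rest [5.30257186e+02 1.91748874e+02 1.42411418e-01] [[-0.6, -0.4], [0.3, -0.5], [0.5, 0.6], [-0.2, 0.3]]
face [5.35780263e+02 1.92805741e+02 1.40201998e-01 6.59575076e+01] [ 0.1 -0.3 -0.2  0.3 -0.2  0.6  0.4 -0.6]
scene pred face [[500.7496976  393.93939212]
 [445.5540912  362.0811377 ]
 [380.77650823 421.00833537]
 [323.38977503 385.05934641]]
[[162.97376006 320.4077765 ]
 [ 60.64867702 266.77091441]
 [192.27295788 185.05071808]
 [292.83773384 230.76648495]]
[[179.69767019 229.40473888]
 [142.06900787 211.1938983 ]
 [172.23271741 192.73949483]
 [209.72594453 210.30000072]]
pivot [ 521.49357821 -232.53150352   50.        ]
```

```bash
cat >> h.py <<'E'
FX=np.array([504.0,-160.0]);FA=0.233   # fixture
PL=np.array([503.0,-160.4]);PA=0.231   # plate
def Rz(a): return R.from_euler('z',a).as_matrix()
def fixp(x,y,z): return Rz(FA)@[x,y,0]+[FX[0],FX[1],z]
def st():
    o=ctrl.get_obs();M=R.from_rotvec(o["orientation"]).as_matrix();return o,M
def delta(ptarget,Mtarget=None):
    """needed shift in present tool axes, m, and turn deg"""
    o,M=st();d=M.T@(np.array(ptarget)-o["ee_pos"])/1000
    t=None if Mtarget is None else np.degrees(R.from_matrix(M.T@Mtarget).as_rotvec())
    return d,t
E
python3 - <<'E'
from h import *
o,M=st();np.set_printoptions(precision=4,suppress=True);print(M)
yx=np.array([np.cos(FA),np.sin(FA),0]);z=np.array([0,0,-1.])
for s in(1,-1):
    y=s*yx;Mt=np.c_[np.cross(y,z),y,z]
    print(s,delta(fixp(0,-38,325),Mt), R.from_matrix(Mt).as_rotvec())
s=ctrl.get_image("scene")
z=cv2.resize(s[220:290,300:380],None,fx=8,fy=8,interpolation=cv2.INTER_CUBIC)
cv2.imwrite("pics/c4.png",z[:,:,::-1])
E
```

```text
[[ 0.9709  0.2394 -0.    ]
 [ 0.2394 -0.9709 -0.    ]
 [-0.      0.     -1.    ]]
1 (array([ 0.4507, -0.311 ,  0.0797]), array([ -0.0002,   0.0022, -89.4964])) [1.9482 2.4646 0.    ]
-1 (array([ 0.4507, -0.311 ,  0.0797]), array([ 0.0022,  0.0002, 90.5036])) [ 2.4646 -1.9482  0.    ]
```

View pics/c4.png

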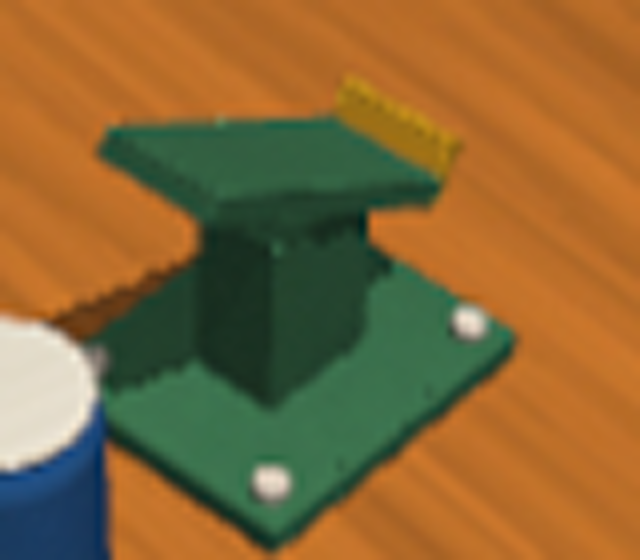

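Run:
```python
from h import *
from scipy.optimize import least_squares as LS
def src(p,o,f): return (np.array(p,float)+.5)/f-.5+o
RF=R.from_euler('y',-30,degrees=True).as_matrix()
ut=src([[200,435],[322,413],[142,134],[263,122]],[230,120],6)
us=src([[447,148],[341,83],[213,200],[106,129]],[300,220],8)
def f(q):
    P=np.array([[-60,25,14],[-60,-25,14],[q[3],25,0],[q[3],-25,0]])@RF.T@Rz(q[2]).T+[q[0],q[1],105]
    return np.r_[(proj("top",P)-ut).ravel(),(proj("scene",P)-us).ravel()]
r=LS(f,[532,199,.1,70],loss="soft_l1");print("face",r.x,np.round(f(r.x).reshape(-1,2),1))
# rest foot from scene corner check: near corners
print(proj("scene",np.array([[65,55,14],[-65,55,14]])@Rz(.142).T+[530,192,0]),src([[272,535],[513,338]],[300,220],8))
```

```text
face [5.34749862e+02 1.93269947e+02 1.37350160e-01 6.60374985e+01] [[-0.1  0.1]
 [-0.5  0.7]
 [-0.4  1. ]
 [ 0.2 -0.2]
 [-0.2  0. ]
 [-0.7  0.2]
 [-0.   0.1]
 [-1.   0. ]]
[[333.73122121 286.12980731]
 [364.63251913 260.64870102]] [[333.5625 286.4375]
 [363.6875 261.8125]]
```

jog_arm(steps=[[[0.04,-0.028,0,0,0,-7,1],[0.04,-0.028,0,0,0,-7,1],[0.04,-0.028,0,0,0,-7,1]]])

```text
t: 1.4
ee_pos: [220.2, -503.2, 404.5]
orientation: [2.995, 0.948, 0.001]
ft_force: [0.5, 0.0, 0.6]
width: 71.6
```

```bash
cat >> h.py <<'E'
FACE=np.array([534.8,193.3,105.0]);FAA=0.139
def Mdown(a):
    y=np.array([np.cos(a),np.sin(a),0]);z=np.array([0,0,-1.]);return np.c_[np.cross(y,z),y,z]
def rows(pt,Mt,n,g,p0=None,M0=None):
    o,M=st();p=o["ee_pos"] if p0 is None else np.array(p0);M=M if M0 is None else M0
    rv=R.from_matrix(M.T@Mt).as_rotvec();out=[]
    for i in range(n):
        d=np.round(M.T@((np.array(pt)-p)/(n-i))/1000,4);t=np.round(np.degrees(R.from_matrix(M.T@Mt).as_rotvec())/(n-i),2)
        out.append([float(v)+0.0 for v in [*d,*t]]+[g]);p=p+M@d*1000;M=M@R.from_rotvec(np.radians(t)).as_matrix()
    print(out);print("end",np.round(p,1),"maxshift",max(np.linalg.norm(r[:3]) for r in out),"maxturn",max(np.abs(r[3:6]).max() for r in out));return p,M
E
python3 - <<'E'
from h import *
rows(fixp(0,-38,380),Mdown(FA),12,1)
E
```

```text
[[0.0346, -0.0068, 0.002, 0.0, 0.0, -5.69, 1], [0.0351, -0.0034, 0.002, 0.0, 0.0, -5.69, 1], [0.0353, 0.0001, 0.0021, 0.0, 0.0, -5.68, 1], [0.0351, 0.0036, 0.002, 0.0, 0.0, -5.69, 1], [0.0346, 0.0071, 0.0021, 0.0, 0.0, -5.68, 1], [0.0337, 0.0105, 0.002, 0.0, 0.0, -5.69, 1], [0.0325, 0.0137, 0.0021, 0.01, 0.0, -5.68, 1], [0.031, 0.0169, 0.002, 0.0, 0.0, -5.69, 1], [0.0292, 0.0199, 0.0021, 0.0, 0.01, -5.68, 1], [0.027, 0.0227, 0.002, 0.01, 0.0, -5.69, 1], [0.0247, 0.0252, 0.0021, 0.0, 0.01, -5.68, 1], [0.022, 0.0276, 0.002, 0.01, 0.0, -5.69, 1]]
end [ 512.8 -197.   380. ] maxshift 0.03539858754244299 maxturn 5.69
```

jog_arm(steps=[[[0.0346,-0.0068,0.002,0,0,-5.7,1],[0.0351,-0.0034,0.002,0,0,-5.7,1],[0.0353,0,0.002,0,0,-5.7,1],[0.0351,0.0036,0.002,0,0,-5.7,1],[0.0346,0.007,0.002,0,0,-5.7,1],[0.0337,0.0105,0.002,0,0,-5.7,1],[0.0325,0.0137,0.002,0,0,-5.7,1],[0.031,0.017,0.002,0,0,-5.7,1],[0.029,0.02,0.002,0,0,-5.7,1],[0.027,0.0227,0.002,0,0,-5.7,1],[0.0247,0.0252,0.002,0,0,-5.7,1],[0.022,0.0276,0.002,0,0,-5.6,1],[0,0,0,0,0,0,1],[0,0,0,0,0,0,1]]])

```text
t: 2.57
ee_pos: [514.0, -197.5, 380.5]
orientation: [-1.949, -2.464, 0.0]
ft_force: [-0.3, -0.3, 0.5]
width: 0.3
```

Run:
```python
from h import *
im=ctrl.get_image("top");z=cv2.resize(im[120:240,350:480],None,fx=5,fy=5,interpolation=cv2.INTER_CUBIC);cv2.imwrite("pics/t1.png",z[:,:,::-1])
im=ctrl.get_image("scene");z=cv2.resize(im[90:240,200:350],None,fx=4,fy=4,interpolation=cv2.INTER_CUBIC);cv2.imwrite("pics/s1.png",z[:,:,::-1])
o,M=st();print(o["qpos"],o["ee_pos"],delta(fixp(0,-38,317),Mdown(FA)))
```

```text
[-3.91808413e-01  3.44389926e-01  1.81654833e+00 -3.36781016e-04
  9.81193010e-01 -6.20332622e-01] [ 512.67053888 -198.98326156  380.56326869] (array([0.00192884, 0.0005948 , 0.06356309]), array([-0.03442077, -0.00496847, -0.24571033]))
```

View pics/s1.png

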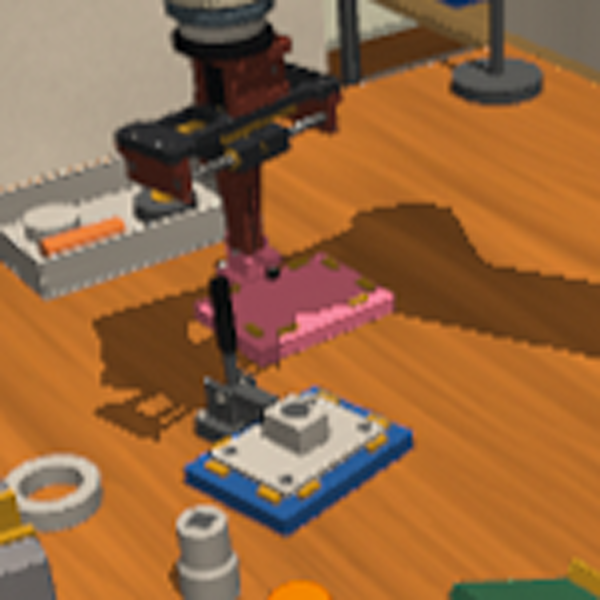

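The fingers are shut and above the plate at about (245,245) in the crop, on the plate side of the black handle at (222,315). I'll lower them, then push the handle along its arc.

jog_arm(steps=[[[0.0005,0.0005,0.017,0,0,0,1],[0.0005,0,0.017,0,0,0,1],[0.0005,0,0.017,0,0,0,1],[0.0005,0,0.017,0,0,0,1],[-0.006,0,0,0,0,0,1],[-0.006,0,0,0,0,0,1],[-0.006,0,0,0,0,0,1],[-0.005,0,0,0,0,0,1],[-0.005,0,0,0,0,0,1],[-0.005,0,0,0,0,0,1],[-0.005,0,0,0,0,0,1]]])

```text
t: 3.58
ee_pos: [521.8, -234.1, 313.2]
orientation: [1.953, 2.461, 0.001]
ft_force: [-1.5, 3.8, 1.4]
width: 0.5
```

jog_arm(steps=[[[-0.005,0,0.0013,0,0,0,1],[-0.005,0,0.0013,0,0,0,1],[-0.005,0,0.0013,0,0,0,1],[-0.0045,0,0.0015,0,0,0,1],[-0.0045,0,0.0024,0,0,0,1],[-0.0045,0,0.0025,0,0,0,1],[-0.0044,0,0.0025,0,0,0,1],[-0.0042,0,0.0026,0,0,0,1],[-0.004,0,0.0035,0,0,0,1],[-0.0036,0,0.0035,0,0,0,1],[-0.0036,0,0.0035,0,0,0,1],[-0.0035,0,0.0035,0,0,0,1]]])

```text
t: 4.58
ee_pos: [533.8, -284.6, 283.0]
orientation: [1.952, 2.461, 0.0]
ft_force: [-0.2, 1.5, 4.0]
width: 0.7
```

jog_arm(steps=[[[-0.0027,0,0.0042,0,0,0,1],[-0.0027,0,0.0042,0,0,0,1],[-0.0027,0,0.0043,0,0,0,1],[-0.0025,0,0.0043,0,0,0,1],[-0.0015,0,0.004,0,0,0,1],[-0.0014,0,0.004,0,0,0,1],[-0.0013,0,0.0033,0,0,0,1],[0,0,0,0,0,0,1]]])

```text
t: 5.25
ee_pos: [536.9, -298.6, 254.1]
orientation: [-1.952, -2.461, 0.0]
ft_force: [0.1, -0.4, 0.8]
width: 0.1
```

Run:
```python
from h import *
im=ctrl.get_image("top");z=cv2.resize(im[120:240,350:480],None,fx=5,fy=5,interpolation=cv2.INTER_CUBIC);cv2.imwrite("pics/t2.png",z[:,:,::-1])
im=ctrl.get_image("scene");z=cv2.resize(im[90:240,200:350],None,fx=4,fy=4,interpolation=cv2.INTER_CUBIC);cv2.imwrite("pics/s2.png",z[:,:,::-1])
o,M=st();print(o["qpos"],o["ee_pos"],o["ft_force"],Rz(FA).T@(o["ee_pos"]-[*FX,182]))
```

```text
[-5.26946314e-01  6.05013552e-01  1.73677993e+00 -3.93274301e-04
  8.01279257e-01 -7.56397191e-01] [ 536.55378532 -298.45305638  254.41554813] [-0.84938624 -0.16233788  0.60062439] [  -0.29434394 -142.22837664   72.41554813]
```

View pics/s2.png

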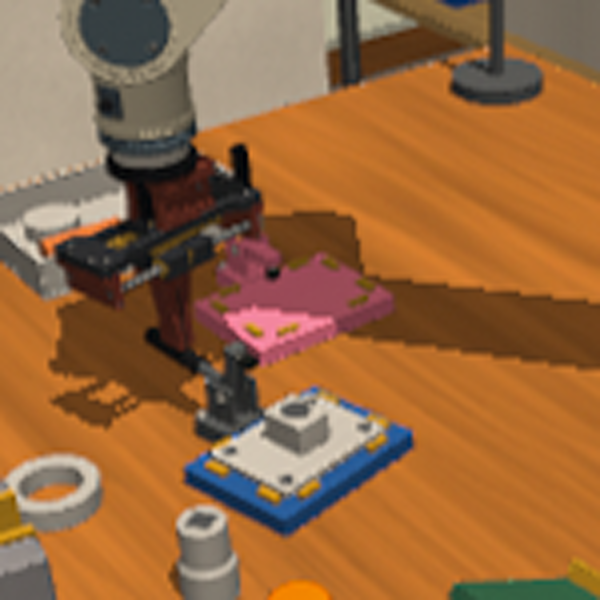

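The clamp is open: the handle lies nearly level at (155,335)–(210,375) in the crop, and the arm stands upright at (238,365). The plate is still in place. Now I'll lift clear, open the gripper and go over the plate.

Run:
```python
from h import *
o,M=st()
p,M1=rows(o["ee_pos"]+[0,0,110],M,5,-1)
p,M1=rows([PL[0],PL[1],365],Mdown(PA),6,-1,p,M1)
```

```text
[[0.0, 0.0, -0.022, 0.0, 0.0, 0.0, -1], [0.0, 0.0, -0.022, 0.0, 0.0, 0.0, -1], [0.0, 0.0, -0.022, 0.0, 0.0, 0.0, -1], [0.0, -0.0001, -0.022, 0.0, 0.0, 0.0, -1], [0.0001, 0.0, -0.022, 0.0, 0.0, 0.0, -1]]
end [ 536.6 -298.4  364.4] maxshift 0.022000227271553353 maxturn 0.0
[[0.0237, -0.0002, -0.0001, -0.01, -0.01, -0.01, -1], [0.0237, -0.0002, -0.0001, -0.01, -0.01, -0.01, -1], [0.0237, -0.0002, -0.0001, -0.01, -0.01, -0.01, -1], [0.0237, -0.0002, -0.0001, -0.01, -0.01, -0.01, -1], [0.0236, -0.0002, -0.0001, -0.02, 0.0, -0.02, -1], [0.0237, -0.0002, 0.0, -0.01, -0.01, -0.01, -1]]
end [ 503.  -160.4  365. ] maxshift 0.023701054828846754 maxturn 0.02
```

View pics/t2.png

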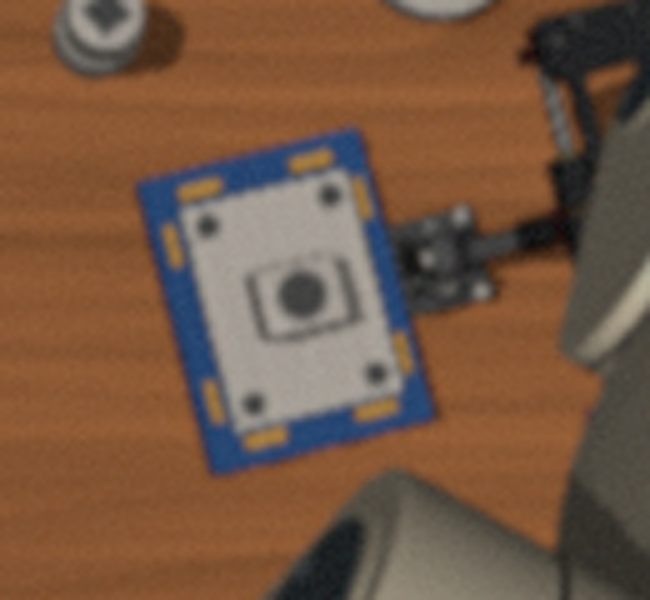

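The top view shows the clamp open with the plate undisturbed, hub at (302,295) in the crop.

jog_arm(steps=[[[0,0,-0.022,0,0,0,-1],[0,0,-0.022,0,0,0,-1],[0,0,-0.022,0,0,0,-1],[0,0,-0.022,0,0,0,-1],[0,0,-0.022,0,0,0,-1],[0.0237,-0.0002,0,0,0,0,-1],[0.0237,-0.0002,0,0,0,0,-1],[0.0237,-0.0002,0,0,0,0,-1],[0.0237,-0.0002,0,0,0,0,-1],[0.0236,-0.0002,0,0,0,0,-1],[0.0236,-0.0002,0,0,0,0,-1],[0,0,0,0,0,0,-1],[0,0,0,0,0,0,-1]]])

```text
t: 6.43
ee_pos: [503.0, -159.8, 364.9]
orientation: [-1.949, -2.463, 0.001]
ft_force: [-0.4, 0.7, 0.7]
width: 84.0
```

Run:
```python
from h import *
o,M=st();print(o["width"],o["ee_pos"],o["qpos"])
rows([PL[0],PL[1],225],Mdown(PA),8,-1)
im=ctrl.get_image("top");z=cv2.resize(im[120:240,350:480],None,fx=5,fy=5,interpolation=cv2.INTER_CUBIC);cv2.imwrite("pics/t3.png",z[:,:,::-1])
im=ctrl.get_image("scene");z=cv2.resize(im[90:240,200:350],None,fx=4,fy=4,interpolation=cv2.INTER_CUBIC);cv2.imwrite("pics/s3.png",z[:,:,::-1])
```

```text
83.98702711517328 [ 502.99027976 -159.75199721  364.90415916] [-3.29994362e-01  3.34793022e-01  1.87584327e+00 -4.35622352e-04
  9.31841889e-01 -5.61322659e-01]
[[-0.0001, 0.0, 0.0175, -0.01, 0.0, 0.0, -1], [-0.0001, 0.0, 0.0175, -0.01, 0.0, 0.0, -1], [-0.0001, 0.0, 0.0175, -0.01, 0.0, 0.01, -1], [-0.0001, 0.0, 0.0175, 0.0, 0.0, 0.0, -1], [-0.0001, 0.0, 0.0175, -0.01, 0.0, 0.01, -1], [-0.0001, 0.0, 0.0175, 0.0, 0.0, 0.0, -1], [0.0, 0.0, 0.0175, -0.01, -0.01, 0.01, -1], [-0.0001, -0.0001, 0.0174, 0.0, 0.0, 0.0, -1]]
end [ 503.  -160.4  225. ] maxshift 0.017500285711953393 maxturn 0.01
```

View pics/s3.png

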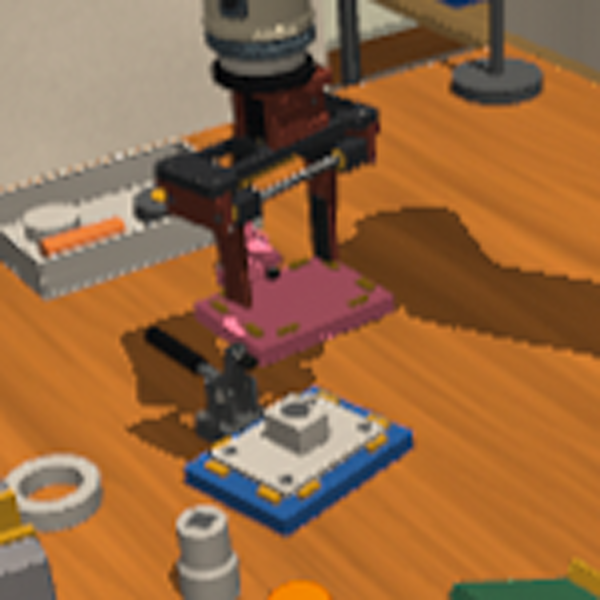

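The gripper is open over the plate and the clamp stays open. I'll descend.

jog_arm(steps=[[[0,0,0.02,0,0,0,-1],[0,0,0.02,0,0,0,-1],[0,0,0.02,0,0,0,-1],[0,0,0.02,0,0,0,-1],[0,0,0.02,0,0,0,-1],[0,0,0.02,0,0,0,-1],[0,0,0.014,0,0,0,-1],[0,0,0.01,0,0,0,-1],[0,0,0.006,0,0,0,-1],[0,0,0,0,0,0,-1]]])

```text
t: 7.37
ee_pos: [503.3, -161.1, 213.9]
orientation: [-1.952, -2.459, 0.001]
ft_force: [-0.4, 1.2, 0.4]
width: 87.7
```

Run:
```python
from h import *
o,M=st();print(o["width"],o["ee_pos"],o["ft_force"])
im=ctrl.get_image("scene");z=cv2.resize(im[150:240,220:320],None,fx=7,fy=6,interpolation=cv2.INTER_CUBIC);cv2.imwrite("pics/s4.png",z[:,:,::-1])
```

```text
87.71205021155332 [ 503.26505251 -161.06851848  213.89416452] [-0.35781787  1.20794714  0.38238505]
```

View pics/s4.png

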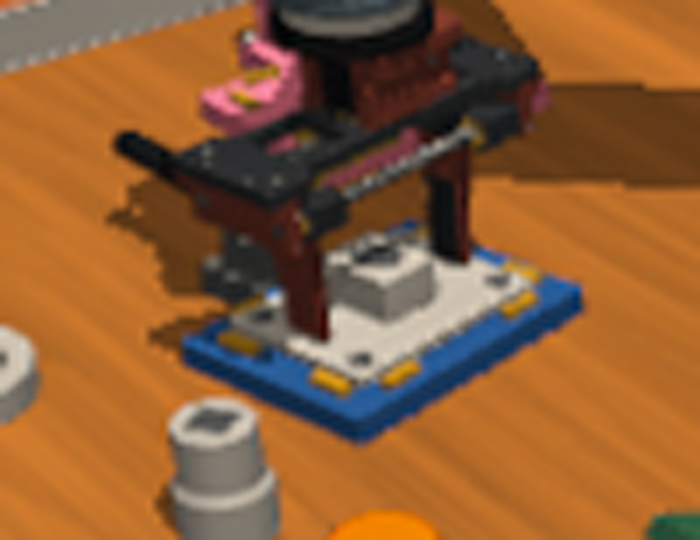

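The fingers straddle the hub along the plate's x, with the tips just above the flange. Closing the gripper.

jog_arm(steps=[[[0,0,0,0,0,0,1],[0,0,0,0,0,0,1],[0,0,0,0,0,0,1],[0,0,0,0,0,0,1],[0,0,0,0,0,0,1],[0,0,0,0,0,0,1],[0,0,0,0,0,0,1],[0,0,0,0,0,0,1],[0,0,0,0,0,0,1],[0,0,0,0,0,0,1]]])

```text
t: 8.25
ee_pos: [503.3, -160.5, 215.0]
orientation: [-1.952, -2.461, 0.0]
ft_force: [-1.5, 0.3, 1.6]
width: 35.8
```

jog_arm(steps=[[[0,0,-0.005,0,0,0,1],[0,0,-0.007,0,0,0,1],[0,0,-0.008,0,0,0,1],[0.01,0,-0.005,0,0,0,1],[0.012,0,-0.005,0,0,0,1],[0.012,0,-0.012,0,0,0,1],[0.012,0,-0.02,0,0,0,1],[0,0,-0.025,0,0,0,1],[0,0,-0.025,0,0,0,1],[0,0,-0.025,0,0,0,1],[0,0,-0.025,0,0,0,1],[0,0,0,0,0,0,1],[0,0,0,0,0,0,1]]])

```text
t: 9.33
ee_pos: [492.7, -114.9, 377.9]
orientation: [1.95, 2.46, 0.002]
ft_force: [0.9, 0.1, -4.6]
width: 35.9
```

Run:
```python
from h import *
o,M=st();print(o["width"],o["ee_pos"],o["ft_force"],o["moment"],o["qpos"])
im=ctrl.get_image("scene");z=cv2.resize(im[90:290,200:400],None,fx=3,fy=3,interpolation=cv2.INTER_CUBIC);cv2.imwrite("pics/s5.png",z[:,:,::-1])
im=ctrl.get_image("top");z=cv2.resize(im[80:260,220:480],None,fx=3,fy=3,interpolation=cv2.INTER_CUBIC);cv2.imwrite("pics/t5.png",z[:,:,::-1])
```

```text
35.875286083984875 [ 492.71350942 -114.90029013  377.92115575] [ 0.88715151  0.10184048 -4.62650467] [-0.05741496 -0.11369134 -0.00153481] [-2.52667165e-01  2.84834993e-01  1.91292830e+00  1.94152683e-04
  9.41057473e-01 -4.83010066e-01]
```

View pics/s5.png

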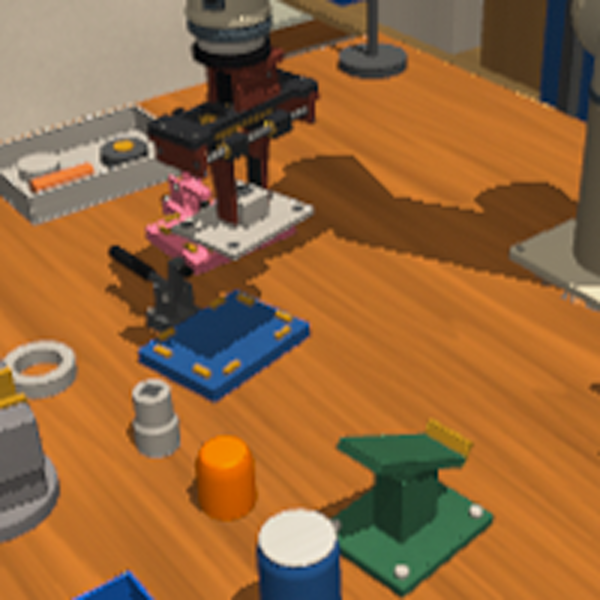

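View pics/t5.png

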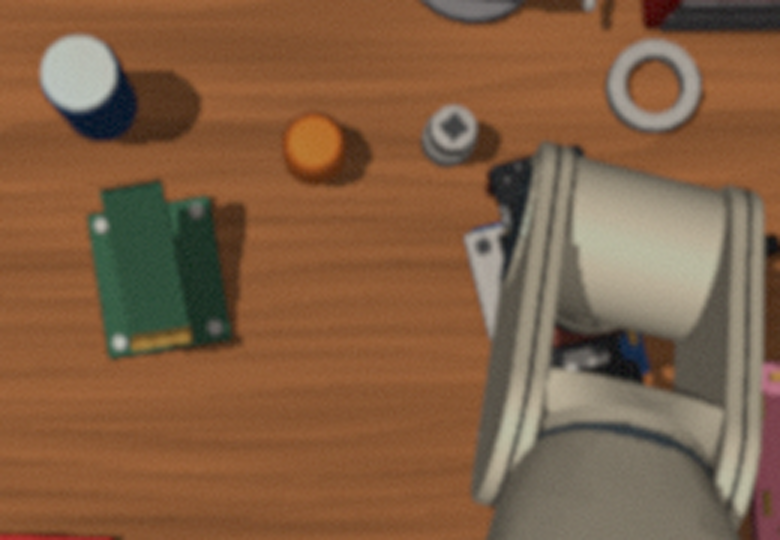

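Run:
```python
from h import *
from scipy.optimize import least_squares as LS
S=[([-1.348,.42386,1.63073,0,1.0886],[149.6,-606.5,403.9]),([-.3918,.34439,1.81655,0,.98119],[512.7,-199,380.56]),([-.52695,.605,1.73678,0,.80128],[536.55,-298.45,254.4]),([-.33,.33479,1.87584,0,.93184],[503,-159.75,364.9]),([-.25267,.28483,1.91293,0,.94106],[492.7,-114.9,377.9])]
def fk(k,q2,q3,q5,d6):
    a1,d1,L2,L3,e=k;b=q2+q3;g=b+q5
    return np.array([a1+L2*np.sin(q2)+L3*np.sin(b)+e*np.cos(b)+d6*np.sin(g), d1+L2*np.cos(q2)+L3*np.cos(b)-e*np.sin(b)+d6*np.cos(g)])
for d6 in(80,110,150):
    f=lambda k:np.r_[np.concatenate([fk(k,q[1],q[2],q[4],d6)-[np.hypot(p[0],p[1]),p[2]] for q,p in S]),(np.array(k)-[0,350,450,450,0])*0.002]
    k=LS(f,[0,350,450,450,0]).x;print(d6,np.round(k),np.abs(f(k)[:-5]).max())
    n=np.array([-np.sin(np.pi/6)*np.cos(FAA),-np.sin(np.pi/6)*np.sin(FAA),np.cos(np.pi/6)])
    for h in(195,235,275):
        P=FACE+n*h;t=[np.hypot(P[0],P[1]),P[2]]
        r=LS(lambda q:fk(k,q[0],q[1],2.618-q[0]-q[1],d6)-t,[.2,2.]).x;print(h,P,r,2.618-r.sum())
```

```text
80 [ -0. 265. 562. 485.  77.] 0.06620079961294323
195 [438.24038319 179.79109917 273.87495374] [0.39612342 2.13116871] 0.09070786733661107
235 [418.43328231 177.02004259 308.51596989] [0.30145903 2.15495106] 0.16158991430445102
275 [398.62618142 174.24898601 343.15698604] [0.20527522 2.17126725] 0.24145753014928406
110 [ -0. 295. 563. 485.  77.] 0.0255520318625031
195 [438.24038319 179.79109917 273.87495374] [0.38956216 2.16373691] 0.06470092970054919
235 [418.43328231 177.02004259 308.51596989] [0.29209656 2.18746345] 0.13843998785970157
275 [398.62618142 174.24898601 343.15698604] [0.19277918 2.20350625] 0.2217145755834502
150 [ -0. 335. 563. 485.  77.] 0.062061075378608166
195 [438.24038319 179.79109917 273.87495374] [0.38211486 2.20681175] 0.02907339662402686
235 [418.43328231 177.02004259 308.51596989] [0.28059391 2.23049374] 0.10691234535379524
275 [398.62618142 174.24898601 343.15698604] [0.17670291 2.24616743] 0.19512966265435372
```

The plate is gripped and lifted; the fixture is empty and the clamp still open. At the slope pose joint 5 would come near its 0.11 limit, so I'll first make a small tilt to pin down the wrist kinematics.

jog_arm(steps=[[[0.02,0,-0.005,-3,2,0,1],[0.02,0,-0.005,-3,2,0,1],[0.02,0,-0.005,-3,2,0,1],[0.02,0,-0.005,-3,2,0,1],[0,0,0,0,0,0,1],[0,0,0,0,0,0,1]]])

```text
t: 9.93
ee_pos: [472.3, -38.8, 399.5]
orientation: [1.925, 2.429, 0.387]
ft_force: [0.3, 0.2, -4.8]
width: 36.0
```

```bash
cat > kin.py <<'E'
from h import *
from scipy.optimize import least_squares as LS
S0=[([-1.348,.42386,1.63073,0,1.0886],[149.6,-606.5,403.9]),([-.3918,.34439,1.81655,0,.98119],[512.7,-199,380.56]),([-.52695,.605,1.73678,0,.80128],[536.55,-298.45,254.4]),([-.33,.33479,1.87584,0,.93184],[503,-159.75,364.9]),([-.25267,.28483,1.91293,0,.94106],[492.7,-114.9,377.9])]
def Rr(q,s): return R.from_euler('ZYZYZ',[q[0],q[1]+q[2],s*q[3],q[4],q[5]+np.pi/2]).as_matrix()
def pos(k,q,s):
    a1,d1,L2,L3,e,d6=k;b=q[1]+q[2];q=list(q)+[0]*(6-len(q))
    A=np.array([a1+L2*np.sin(q[1])+L3*np.sin(b)+e*np.cos(b),0,d1+L2*np.cos(q[1])+L3*np.cos(b)-e*np.sin(b)])
    return Rz(q[0])@A+Rr(q,s)[:,2]*d6
E
python3 - <<'E'
from kin import *
o,M=st();print(repr(o["qpos"]),o["ee_pos"],o["orientation"],o["ft_force"],o["width"])
for s in(1,-1):print(s,np.degrees(R.from_matrix(Rr(o["qpos"],s).T@M).magnitude()))
s=min((1,-1),key=lambda s:R.from_matrix(Rr(o["qpos"],s).T@M).magnitude())
D=S0+[(list(o["qpos"]),list(o["ee_pos"]))]
f=lambda k:np.r_[np.concatenate([pos(k,q,s)-p for q,p in D]),(np.array(k)-[0,350,560,480,77,100])*.002]
k=LS(f,[0,300,560,480,77,100]).x;print(k,np.round(f(k),2))
E
```

```text
array([-0.16281513,  0.18472798,  2.00012978,  0.28116838,  0.83816109,
       -0.56966266]) [472.28787628 -38.83940013 399.4801188 ] [1.92511168 2.42915842 0.3871302 ] [ 0.32035981  0.1697496  -4.75808899] 35.969762292815915Traceback (most recent call last):
  File "<stdin>", line 3, in <module>
  File "kin.py", line 4, in Rr
    def Rr(q,s): return R.from_euler('ZYZYZ',[q[0],q[1]+q[2],s*q[3],q[4],q[5]+np.pi/2]).as_matrix()
                        ~~~~~~~~~~~~^^^^^^^^^^^^^^^^^^^^^^^^^^^^^^^^^^^^^^^^^^^^^^^^^^^
  File "scipy/spatial/transform/_rotation.pyx", line 1413, in scipy.spatial.transform._rotation.Rotation.from_euler
ValueError: Expected axis specification to be a non-empty string of upto 3 characters, got ZYZYZ
```

```bash
sed -i "s/^def Rr.*/def Rr(q,s): return (R.from_euler('ZY',[q[0],q[1]+q[2]])*R.from_euler('ZYZ',[s*q[3],q[4],q[5]+np.pi\/2])).as_matrix()/; s/b=q\[1\]+q\[2\];q=list/q=list/; s/(6-len(q))$/(6-len(q));b=q[1]+q[2]/" kin.py
cat >> kin.py <<'E'
QT=[-0.16281513,  0.18472798,  2.00012978,  0.28116838,  0.83816109,-0.56966266];PT=[472.288,-38.839,399.48]
def fitk(s):
    D=S0+[(QT,PT)]
    f=lambda k:np.r_[np.concatenate([pos(k,q,s)-p for q,p in D]),(np.array(k)-[0,350,560,480,77,100])*.002]
    k=LS(f,[0,300,560,480,77,100]).x;return k,np.abs(f(k)[:-6]).max()
def ik(k,s,p,M,q0):
    f=lambda q:np.r_[pos(k,q,s)-p,300*(R.from_matrix(Rr(q,s).T@M).as_rotvec())]
    r=LS(f,q0,xtol=1e-12);return r.x,np.abs(r.fun).max()
E
python3 - <<'E'
from kin import *
np.set_printoptions(precision=3,suppress=True)
o,M=st()
for s in(1,-1):print(s,np.degrees(R.from_matrix(Rr(o["qpos"],s).T@M).magnitude()),fitk(s))
s=min((1,-1),key=lambda s:R.from_matrix(Rr(o["qpos"],s).T@M).magnitude())
k,_=fitk(s)
a=FAA;y=np.array([np.cos(a)*np.cos(np.pi/6),np.sin(a)*np.cos(np.pi/6),.5]);n=np.array([-.5*np.cos(a),-.5*np.sin(a),np.cos(np.pi/6)]);z=-n
MF=np.c_[np.cross(y,z),y,z]
for phi in(0,10,20,-10,-20):
  MT=MF@R.from_euler('y',phi,degrees=True).as_matrix()   # tool rel. plate roll about jaw axis
  q=list(QT)
  for h in(120,80,40,20,0):
    G=FACE+n*(32+h);P=G-163*MT[:,2]
    q,e=ik(k,s,P,MT,q);print(phi,h,P,q,round(e,3))
E
```

```text
1 2.4947719063645166e-14 (array([ -1.615, 353.74 , 575.107, 485.719,  84.919, 173.87 ]), np.float64(11.476018264544365))
-1 32.21952249823375 (array([   7.656,   87.843,  497.567,  481.183,   36.119, -123.262]), np.float64(19.321159695012113))
0 120 [378.819 171.478 377.798] [ 0.499  0.078  2.261 -0.535  0.353  0.822] 0.0
0 80 [398.626 174.249 343.157] [ 0.479  0.183  2.256 -0.695  0.263  0.974] 0.0
0 40 [418.433 177.02  308.516] [ 0.461  0.287  2.242 -0.963  0.194  1.236] 0.0
0 20 [428.337 178.406 291.195] [ 0.452  0.338  2.232 -1.154  0.169  1.422] 0.0
0 0 [438.24  179.791 273.875] [ 0.445  0.389  2.22  -1.378  0.154  1.642] 0.0
10 120 [383.967 143.618 375.653] [ 0.324  0.067  2.29   0.325  0.254 -0.155] 0.0
10 80 [403.774 146.389 341.012] [ 0.313  0.177  2.283  0.557  0.163 -0.4  ] 0.0
10 40 [423.581 149.16  306.371] [ 0.303  0.285  2.267  1.097  0.102 -0.952] 0.0
10 20 [433.485 150.545 289.051] [ 0.299  0.338  2.256  1.517  0.093 -1.378] 0.0
10 0 [443.388 151.931 271.73 ] [ 0.295  0.39   2.244  1.91   0.101 -1.776] 0.0
20 120 [391.411 116.947 369.285] [ 0.146  0.101  2.298  1.031
[... 448 characters left out ...]
.012] [ 0.623  0.227  2.209 -0.935  0.496  1.324] 0.0
-10 40 [415.738 205.223 306.371] [ 0.599  0.324  2.195 -1.077  0.439  1.463] 0.0
-10 20 [425.641 206.609 289.051] [ 0.588  0.373  2.185 -1.156  0.417  1.539] 0.0
-10 0 [435.545 207.994 271.73 ] [ 0.578  0.42   2.173 -1.237  0.398  1.617] 0.0
-20 120 [375.963 227.371 369.285] [ 0.764  0.208  2.156 -0.896  0.786  1.377] 0.0
-20 80 [395.77  230.142 334.644] [ 0.736  0.299  2.147 -0.975  0.722  1.457] 0.0
-20 40 [415.577 232.913 300.003] [ 0.71   0.389  2.131 -1.061  0.669  1.542] 0.0
-20 20 [425.48  234.298 282.682] [ 0.698  0.434  2.12  -1.106  0.647  1.586] 0.0
-20 0 [435.384 235.684 265.362] [ 0.686  0.478  2.107 -1.151  0.628  1.629] 0.0
```

```bash
cat > kin.py <<'E'
from h import *
from scipy.optimize import least_squares as LS
S0=[([-1.348,.42386,1.63073,0,1.0886],[149.6,-606.5,403.9]),([-.3918,.34439,1.81655,0,.98119],[512.7,-199,380.56]),([-.52695,.605,1.73678,0,.80128],[536.55,-298.45,254.4]),([-.33,.33479,1.87584,0,.93184],[503,-159.75,364.9]),([-.25267,.28483,1.91293,0,.94106],[492.7,-114.9,377.9]),
([-0.16281513,  0.18472798,  2.00012978,  0.28116838,  0.83816109,-0.56966266],[472.288,-38.839,399.48])]
QT=S0[-1][0]
def Rr(q,last=True): return (R.from_euler('ZY',[q[0],q[1]+q[2]])*R.from_euler('ZYZ',[q[3],q[4],(q[5]+np.pi/2) if last else 0])).as_matrix()
def pos(k,q):
    a1,d1,L2,L3,e,d6,a5=k;q=list(q)+[0]*(6-len(q));b=q[1]+q[2]
    A=np.array([a1+L2*np.sin(q[1])+L3*np.sin(b)+e*np.cos(b),0,d1+L2*np.cos(q[1])+L3*np.cos(b)-e*np.sin(b)])
    W=Rr(q,False)
    return Rz(q[0])@A+W[:,2]*d6+W[:,0]*a5
def fitk():
    f=lambda k:np.r_[np.concatenate([pos(k,q)-p for q,p in S0]),(np.array(k)-[0,350,560,480,77,100,0])*.002]
    k=LS(f,[0,300,560,480,77,100,0]).x;return k,np.abs(f(k)[:-7]).max()
def ik(k,p,M,q0):
    f=lambda q:np.r_[pos(k,q)-p,300*(R.from_matrix(Rr(q).T@M).as_rotvec())]
    r=LS(f,q0,xtol=1e-12);return r.x,np.abs(r.fun).max()
a=FAA;y=np.array([np.cos(a)*np.cos(np.pi/6),np.sin(a)*np.cos(np.pi/6),.5]);n=np.array([-.5*np.cos(a),-.5*np.sin(a),np.cos(np.pi/6)]);z=-n
MF=np.c_[np.cross(y,z),y,z]
E
python3 - <<'E'
from kin import *
np.set_printoptions(precision=3,suppress=True)
k,e=fitk();print(k,e)
for phi in(0,10,20,-10,-20):
  MT=MF@R.from_euler('y',phi,degrees=True).as_matrix()
  q=list(QT)
  for h in(120,80,40,20,0):
    G=FACE+n*(32+h);P=G-163*MT[:,2]
    q,e=ik(k,P,MT,q);print(phi,h,P,q,round(e,3))
E
```

```text
[ 29.54  333.774 572.996 486.044  83.107 152.622  31.37 ] 11.457993166335484
0 120 [378.819 171.478 377.798] [ 0.529  0.055  2.243 -0.51   0.4    0.818] 0.0
0 80 [398.626 174.249 343.157] [ 0.52   0.158  2.245 -0.659  0.308  0.97 ] 0.0
0 40 [418.433 177.02  308.516] [ 0.516  0.264  2.245 -0.933  0.231  1.251] 0.0
0 20 [428.337 178.406 291.195] [ 0.516  0.319  2.248 -1.159  0.202  1.482] 0.0
0 0 [438.24  179.791 273.875] [ 0.513  0.375  2.256 -1.474  0.185  1.8  ] 0.0
10 120 [383.967 143.618 375.653] [ 0.302  0.036  2.264  0.301  0.313 -0.146] 0.0
10 80 [403.774 146.389 341.012] [ 0.276  0.143  2.265  0.502  0.219 -0.373] 0.0
10 40 [423.581 149.16  306.371] [ 0.236  0.257  2.277  1.054  0.145 -0.965] 0.0
10 20 [433.485 150.545 289.051] [ 0.224  0.322  2.308  1.739  0.134 -1.667] 0.0
10 0 [443.388 151.931 271.73 ] [ 0.238  0.384  2.323  2.254  0.16  -2.174] 0.0
20 120 [391.411 116.947 369.285] [ 0.095  0.086  2.3    1.009  0.442 -1.004] 0.0
20 80 [411.218 119.718 334.644] [ 0.087  0.202  2.305  1.257  0.395 -1.281] 0.0
20 40 [431.025 122.489 300.003] [ 0.086  0.318  2.305  1.539  0.375
[... 281 characters left out ...]
.012] [ 0.658  0.219  2.213 -0.927  0.517  1.346] 0.0
-10 40 [415.738 205.223 306.371] [ 0.641  0.319  2.208 -1.081  0.457  1.504] 0.0
-10 20 [425.641 206.609 289.051] [ 0.633  0.369  2.203 -1.169  0.433  1.594] 0.0
-10 0 [435.545 207.994 271.73 ] [ 0.624  0.418  2.197 -1.262  0.414  1.689] 0.0
-20 120 [375.963 227.371 369.285] [ 0.778  0.209  2.164 -0.899  0.788  1.396] 0.0
-20 80 [395.77  230.142 334.644] [ 0.755  0.301  2.16  -0.982  0.724  1.486] 0.0
-20 40 [415.577 232.913 300.003] [ 0.733  0.394  2.148 -1.075  0.67   1.583] 0.0
-20 20 [425.48  234.298 282.682] [ 0.723  0.44   2.14  -1.123  0.648  1.634] 0.0
-20 0 [435.384 235.684 265.362] [ 0.712  0.486  2.129 -1.173  0.629  1.684] 0.0
```

Run:
```python
from kin import *
np.set_printoptions(precision=3,suppress=True)
k,e=fitk()
for q,p in S0: print(pos(k,q)-p, np.arctan2(p[1],p[0])-q[0])
S=S0[:5]
f=lambda k:np.r_[np.concatenate([pos(k,q)-p for q,p in S]),(np.array(k)-[0,350,560,480,77,100,0])*.002]
k=LS(f,[0,300,560,480,77,100,0]).x;print(k)
q,p=S0[5]
W=Rr(q,False);w4=(R.from_euler('ZY',[q[0],q[1]+q[2]])*R.from_euler('Z',q[3])).as_matrix()
d=np.array(p)-(pos(k,q));print("diff",d,"in tool",W.T@d,"in w4",w4.T@d,"in forearm",Rr([*q[:3],0,0,0],False).T@d)
o,M=st();print(o["qpos"],o["ee_pos"],o["t"])
```

```text
[-11.458  -3.244  -0.055] 0.019037448423861347
[ -5.18  -10.687   0.436] 0.02155833073894825
[ -5.38  -10.599  -0.213] 0.01932944288030003
[ -4.825 -10.887   0.597] 0.022480694519106836
[ -4.269 -11.207   0.618] 0.023559976470689165
[ 1.588 -1.2   -1.384] 0.08076392194253225
[  2.389 310.891 562.99  485.007  77.294 126.145   2.553]
diff [ 2.026 11.56   0.305] in tool [ 2.026 11.364  2.142] in w4 [ 2.947 11.364 -0.074] in forearm [-0.322 11.736 -0.074]
[-0.163  0.185  2.     0.281  0.838 -0.57 ] [472.288 -38.839 399.48 ] 9.9333
```

```bash
sed -i 's/e,d6,a5=k/e,d6,a5,yo=k/; s/,0,d1+L2/,yo,d1+L2/; s/77,100,0\]/77,100,0,12]/g; s/\[:-7\]/[:-8]/' kin.py
python3 - <<'E'
from kin import *
np.set_printoptions(precision=3,suppress=True)
k,e=fitk();print(k,e)
for q,p in S0: print(pos(k,q)-p)
for phi in(0,15,20,-10,-15):
  MT=MF@R.from_euler('y',phi,degrees=True).as_matrix()
  q=list(QT)
  for h in(120,80,40,20,10,0):
    G=FACE+n*(32+h);P=G-163*MT[:,2]
    q,e=ik(k,P,MT,q);print(phi,h,P,q,round(e,3))
E
```

```text
[ -0.126 312.395 563.056 485.015  77.334 127.67    0.049  11.88 ] 0.04054845984988731
[-0.008 -0.015 -0.004]
[-0.024  0.037  0.004]
[ 0.01   0.01  -0.005]
[ 0.001  0.018 -0.002]
[ 0.005 -0.041  0.016]
[ 0.01  -0.007 -0.009]
0 120 [378.819 171.478 377.798] [ 0.442  0.089  2.224 -0.442  0.357  0.682] 0.0
0 80 [398.626 174.249 343.157] [ 0.426  0.189  2.217 -0.562  0.269  0.796] 0.0
0 40 [418.433 177.02  308.516] [ 0.412  0.29   2.201 -0.763  0.196  0.991] 0.0
0 20 [428.337 178.406 291.195] [ 0.405  0.339  2.191 -0.911  0.167  1.136] 0.0
0 10 [433.289 179.098 282.535] [ 0.402  0.364  2.185 -1.     0.155  1.224] 0.0
0 0 [438.24  179.791 273.875] [ 0.399  0.388  2.178 -1.099  0.145  1.321] 0.0
15 120 [387.415 130.082 372.988] [ 0.227  0.087  2.255  0.714  0.335 -0.607] 0.0
15 80 [407.222 132.853 338.347] [ 0.223  0.192  2.246  0.944  0.272 -0.852] 0.0
15 40 [427.029 135.624 303.706] [ 0.218  0.297  2.228  1.243  0.234 -1.164] 0.0
15 20 [436.932 137.01  286.385] [ 0.216  0.348  2.216  1.405  0.226 -1.332] 0.0
15 10 [441.884 137.702 277.725] [ 0.215  0.373  2.209  1.485  0.224 -1.415] 0.0
1
[... 829 characters left out ...]
.051] [ 0.52   0.369  2.152 -1.098  0.397  1.414] 0.0
-10 10 [430.593 207.302 280.391] [ 0.515  0.392  2.146 -1.136  0.387  1.452] 0.0
-10 0 [435.545 207.994 271.73 ] [ 0.511  0.416  2.14  -1.176  0.378  1.491] 0.0
-15 120 [375.724 213.643 372.988] [ 0.624  0.161  2.164 -0.849  0.65   1.205] 0.0
-15 80 [395.531 216.414 338.347] [ 0.601  0.254  2.155 -0.944  0.585  1.302] 0.0
-15 40 [415.338 219.185 303.706] [ 0.58   0.347  2.139 -1.051  0.532  1.409] 0.0
-15 20 [425.242 220.571 286.385] [ 0.57   0.393  2.127 -1.108  0.51   1.465] 0.0
-15 10 [430.194 221.264 277.725] [ 0.566  0.416  2.121 -1.137  0.501  1.494] 0.0
-15 0 [435.145 221.956 269.065] [ 0.561  0.438  2.115 -1.166  0.492  1.523] 0.0
```

The fitted kinematics reproduce the readings to 0.05 mm. The slope pose is reachable with q5 = 0.145 and q4 = −1.10, both inside range. Next is the hover pose, 80 mm off the face.

```bash
cat >> kin.py <<'E'
def check(rws,q0,p,M):
    k,_=fitk();q=np.array(q0);mx=np.zeros(6);tr=[]
    for r in rws:
        p=p+M@np.array(r[:3])*1000;M=M@R.from_rotvec(np.radians(r[3:6])).as_matrix()
        qn,e=ik(k,p,M,q);mx=np.maximum(mx,np.abs(qn-q));q=qn;tr.append(q)
    return mx/(np.array([2.39,2.39,3.01,3.14,3.14,3.14])*.7/12),q,e,p,M
E
python3 - <<'E'
from kin import *
np.set_printoptions(precision=3,suppress=True)
import io,contextlib
o,M=st()
T=FACE+n*(195+80)+MF[:,1]*4
b=io.StringIO()
with contextlib.redirect_stdout(b): rows(T,MF,16,1)
l=eval(b.getvalue().splitlines()[0])
for r in l: print(r)
print(b.getvalue().splitlines()[1],check(l,o["qpos"],o["ee_pos"],M),T)
E
```

```text
[0.0134, -0.0021, 0.005, -1.16, -0.6, 0.18, 1]
[0.0135, -0.0022, 0.0048, -1.16, -0.6, 0.18, 1]
[0.0135, -0.0024, 0.0046, -1.16, -0.6, 0.18, 1]
[0.0135, -0.0025, 0.0044, -1.16, -0.6, 0.18, 1]
[0.0136, -0.0026, 0.0042, -1.15, -0.6, 0.18, 1]
[0.0136, -0.0028, 0.004, -1.16, -0.6, 0.17, 1]
[0.0136, -0.0029, 0.0038, -1.15, -0.6, 0.18, 1]
[0.0137, -0.003, 0.0036, -1.16, -0.61, 0.17, 1]
[0.0137, -0.0031, 0.0034, -1.15, -0.6, 0.18, 1]
[0.0137, -0.0032, 0.0032, -1.16, -0.61, 0.17, 1]
[0.0137, -0.0033, 0.003, -1.15, -0.6, 0.18, 1]
[0.0138, -0.0034, 0.0028, -1.16, -0.61, 0.17, 1]
[0.0138, -0.0035, 0.0026, -1.15, -0.6, 0.18, 1]
[0.0138, -0.0036, 0.0024, -1.16, -0.61, 0.17, 1]
[0.0138, -0.0037, 0.0022, -1.15, -0.6, 0.18, 1]
[0.0138, -0.0039, 0.0019, -1.16, -0.61, 0.17, 1]
end [402.  174.7 345.2] maxshift 0.01449586147836685 maxturn 1.16 (array([0.303, 0.069, 0.119, 0.855, 0.231, 1.048]), array([ 0.424,  0.19 ,  2.209, -0.544,  0.275,  0.776]), np.float64(2.8421709430404007e-13), array([402.028, 174.706, 345.168]), array([[-0.139,  0.858,  0.495],
       [ 0.99 ,  0.12 ,  0.069],
       [-0.   ,  0.5  , -0.866]])) [402.057 174.729 345.157]
```

jog_arm(steps=[[[0.0107,-0.0017,0.004,-0.93,-0.48,0.14,1],[0.0107,-0.0018,0.0039,-0.93,-0.48,0.14,1],[0.0108,-0.0019,0.0038,-0.93,-0.48,0.14,1],[0.0108,-0.0019,0.0036,-0.93,-0.48,0.14,1],[0.0108,-0.002,0.0035,-0.93,-0.48,0.14,1],[0.0108,-0.0021,0.0034,-0.93,-0.48,0.14,1],[0.0109,-0.0022,0.0033,-0.93,-0.48,0.14,1],[0.0109,-0.0023,0.0031,-0.93,-0.48,0.14,1],[0.0109,-0.0023,0.003,-0.93,-0.48,0.14,1],[0.0109,-0.0024,0.0029,-0.93,-0.48,0.14,1],[0.0109,-0.0025,0.0028,-0.93,-0.48,0.14,1],[0.011,-0.0025,0.0027,-0.93,-0.48,0.14,1],[0.011,-0.0026,0.0026,-0.93,-0.48,0.14,1],[0.011,-0.0026,0.0024,-0.93,-0.48,0.14,1],[0.011,-0.0027,0.0023,-0.93,-0.48,0.14,1],[0.011,-0.0028,0.0022,-0.93,-0.48,0.14,1],[0.011,-0.0028,0.0021,-0.93,-0.48,0.14,1],[0.011,-0.0029,0.0019,-0.93,-0.48,0.14,1],[0.011,-0.003,0.0018,-0.93,-0.48,0.14,1],[0.011,-0.0031,0.0015,-0.93,-0.48,0.14,1]]])

```text
t: 11.6
ee_pos: [403.9, 174.0, 344.0]
orientation: [1.8, 2.067, 0.556]
ft_force: [0.3, 0.5, -4.9]
width: 36.3
```

jog_arm(steps=[[[0,0,0,0,0,0,1],[0,0,0,0,0,0,1]]])

```text
t: 11.77
ee_pos: [403.9, 173.9, 344.3]
orientation: [1.799, 2.071, 0.556]
ft_force: [-0.4, 0.2, -5.3]
width: 35.9
```

Run:
```python
from kin import *
np.set_printoptions(precision=4,suppress=True)
o,M=st();print(o["t"],o["qpos"],o["width"],o["ft_force"])
print("plate in face frame (x,y,z)",np.array([MF[:,1],MF[:,0],-MF[:,2]])@(o["ee_pos"]+195*M[:,2]-FACE))
print(delta(FACE+n*275+MF[:,1]*4,MF))
im=ctrl.get_image("scene");z=cv2.resize(im[150:300,260:400],None,fx=4,fy=4,interpolation=cv2.INTER_CUBIC);cv2.imwrite("pics/s6.png",z[:,:,::-1])
im=ctrl.get_image("top");z=cv2.resize(im[90:230,200:360],None,fx=5,fy=4,interpolation=cv2.INTER_CUBIC);cv2.imwrite("pics/t6.png",z[:,:,::-1])
```

```text
11.7667 [ 0.4199  0.1937  2.2076 -0.549   0.2705  0.7758] 35.88125924654146 [-0.3591  0.2312 -5.2872]
plate in face frame (x,y,z) [ 5.3499 -1.1981 78.3573]
(array([ 0.0011, -0.001 , -0.0016]), array([0.0934, 0.0268, 0.0861]))
```

View pics/s6.png

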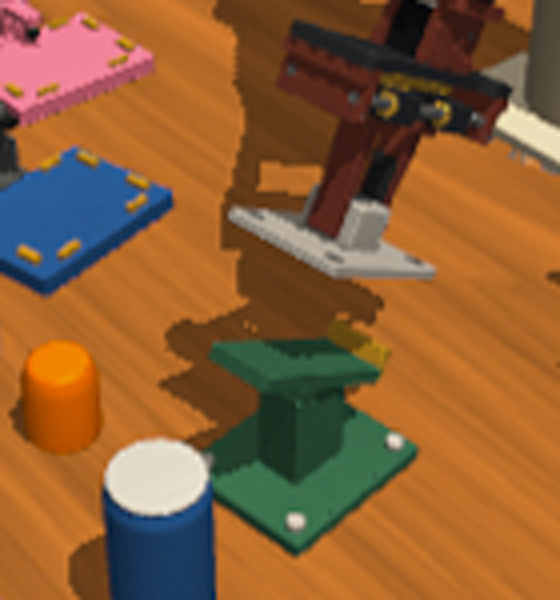

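View pics/t6.png

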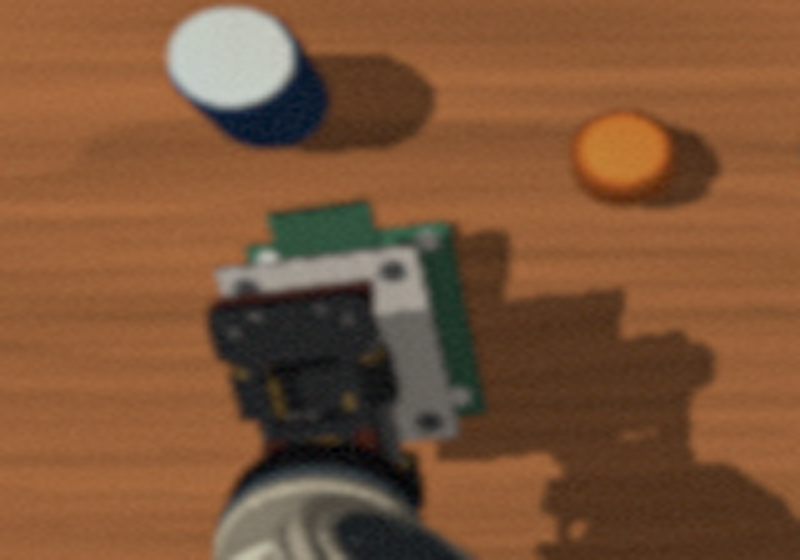

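Run:
```python
from kin import *
np.set_printoptions(precision=1,suppress=True)
o,M=st();C=o["ee_pos"]+195*M[:,2]
X,Y,Z=M[:,1],-M[:,0],-M[:,2]  # plate x = tool y ; 
P=np.array([C+sx*60*X+sy*45*M[:,0]+8*Z for sx,sy in((1,1),(1,-1),(-1,-1),(-1,1))])
t=proj("top",P);s=proj("scene",P)
print("top crop",(t-[200,90]+.5)*[5,4]-.5);print("scene crop",(s-[260,150]+.5)*4-.5)
rows(FACE+n*(195+15)+MF[:,1]*4,MF,13,1)
```

```text
top crop [[214.7 273.3]
 [414.9 248.7]
 [459.3 437.4]
 [268.9 460.9]]
scene crop [[337.7 264.8]
 [230.2 206. ]
 [335.2 214.4]
 [437.8 268.1]]
[[0.0001, -0.0001, 0.0049, 0.01, 0.0, 0.0, 1], [0.0001, -0.0001, 0.0049, 0.01, 0.0, 0.0, 1], [0.0001, -0.0001, 0.0049, 0.01, 0.0, 0.0, 1], [0.0001, -0.0002, 0.0049, 0.02, 0.0, 0.0, 1], [0.0001, -0.0001, 0.0049, 0.01, 0.0, 0.0, 1], [0.0001, -0.0001, 0.0049, 0.02, 0.0, 0.0, 1], [0.0001, -0.0002, 0.0049, 0.01, 0.0, 0.0, 1], [0.0002, -0.0001, 0.0049, 0.02, 0.01, 0.0, 1], [0.0001, -0.0002, 0.0049, 0.01, 0.0, 0.0, 1], [0.0002, -0.0001, 0.0049, 0.02, 0.01, -0.01, 1], [0.0001, -0.0002, 0.0049, 0.01, 0.0, 0.0, 1], [0.0002, -0.0001, 0.0049, 0.02, 0.01, -0.01, 1], [0.0001, -0.0001, 0.005, 0.01, 0.0, 0.0, 1]]
end [434.3 179.2 288.8] maxshift 0.00500199960015992 maxturn 0.02
```

The predicted plate corners match both pictures to about 1 px. Lowering along the face normal.

jog_arm(steps=[[[0.0001,0,0.0049,0.01,0,0,1],[0.0001,0,0.0049,0.01,0,0,1],[0.0001,0,0.0049,0.01,0,0,1],[0.0001,0,0.0049,0.01,0,0,1],[0.0001,0,0.0049,0.01,0,0,1],[0.0001,0,0.0049,0.01,0,0,1],[0.0001,0,0.0049,0.01,0,0,1],[0.0002,0,0.0049,0.01,0,0,1],[0.0001,0,0.0049,0.01,0,0,1],[0.0002,0,0.0049,0.01,0,0,1],[0.0001,0,0.0049,0,0,0,1],[0.0002,0,0.0049,0,0,0,1],[0.0001,0,0.004,0,0,0,1],[0,0,0,0,0,0,1]]])

```text
t: 13.03
ee_pos: [435.7, 180.0, 290.4]
orientation: [1.8, 2.069, 0.558]
ft_force: [0.1, -0.0, -5.2]
width: 35.3
```

Run:
```python
from kin import *
np.set_printoptions(precision=4,suppress=True)
o,M=st();print(o["t"],o["qpos"],o["width"],o["ft_force"])
print("plate in face frame (x,y,z)",np.array([MF[:,1],MF[:,0],-MF[:,2]])@(o["ee_pos"]+195*M[:,2]-FACE))
print(delta(FACE+n*195+MF[:,1]*4,MF))
im=ctrl.get_image("scene");z=cv2.resize(im[190:290,290:390],None,fx=6,fy=6,interpolation=cv2.INTER_CUBIC);cv2.imwrite("pics/s7.png",z[:,:,::-1])
```

```text
13.0333 [ 0.4019  0.3495  2.1767 -0.9013  0.1668  1.1235] 35.33031142513677 [ 0.0759 -0.0468 -5.1585]
plate in face frame (x,y,z) [ 6.6125  0.6448 15.5836]
(array([-0.0006, -0.0021,  0.0156]), array([ 0.153 , -0.0181, -0.0245]))
```

View pics/s7.png

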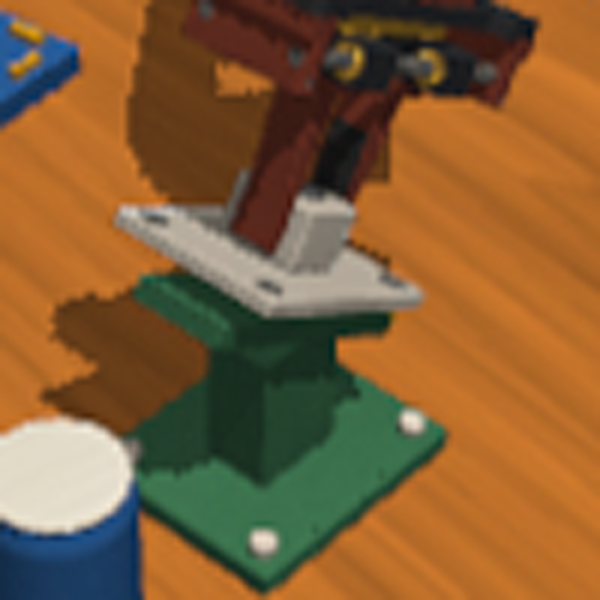

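jog_arm(steps=[[[0,0,0.0015,0.02,0,0,1],[0,0,0.0015,0.02,0,0,1],[0,0,0.0015,0.02,0,0,1],[0,0,0.0015,0.02,0,0,1],[0,0,0.0015,0.02,0,0,1],[0,0,0.0015,0.02,0,0,1],[0,0,0.0015,0,0,0,1],[0,0,0.0015,0,0,0,1]]])

```text
t: 13.75
ee_pos: [441.4, 180.8, 280.7]
orientation: [1.801, 2.069, 0.557]
ft_force: [-0.3, -0.7, -5.1]
width: 35.9
```

jog_arm(steps=[[[0,0,0.0005,0,0,0,1],[0,0,0.0005,0,0,0,1],[0,0,0,0,0,0,1]]])

```text
t: 14.0
ee_pos: [441.8, 180.8, 279.9]
orientation: [1.801, 2.07, 0.556]
ft_force: [0.3, -0.2, -5.1]
width: 36.0
```

jog_arm(steps=[[[0,0,0.0005,0,0,0,1],[0,0,0.0005,0,0,0,1],[0,0,0,0,0,0,1]]])

```text
t: 14.25
ee_pos: [442.2, 180.9, 279.2]
orientation: [1.801, 2.069, 0.557]
ft_force: [-2.3, -0.2, -2.6]
width: 36.1
```

```bash
cat > ff.py <<'E'
from kin import *
np.set_printoptions(precision=3,suppress=True)
A=np.array([MF[:,1],MF[:,0],-MF[:,2]])
def rep():
    o,M=st();print(round(o["t"],2),o["qpos"],o["width"])
    print("plate in face (x up,y,z)",A@(o["ee_pos"]+195*M[:,2]-FACE),"F",A@(o["ft_force"]-[0,0,-5.1]),"Mom",A@o["moment"])
E
python3 - <<'E'
from ff import *
rep()
im=ctrl.get_image("scene");z=cv2.resize(im[190:290,290:390],None,fx=6,fy=6,interpolation=cv2.INTER_CUBIC);cv2.imwrite("pics/s8.png",z[:,:,::-1])
E
```

```text
14.25 [ 0.398  0.381  2.168 -1.005  0.152  1.226] 36.101606897209415
plate in face (x up,y,z) [6.549 0.574 2.605] F [-0.69   0.102  3.33 ] Mom [-0.039  0.729  0.003]
```

View pics/s8.png

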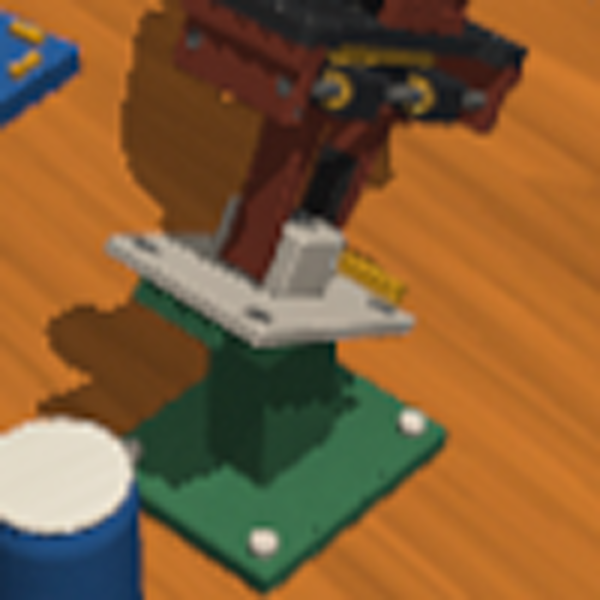

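The plate touches the face: 3.3 N normal, with the lip visible behind its lower end at (375,275). I'll slide it down to the lip.

jog_arm(steps=[[[0,-0.001,0.0003,0,0,0,1],[0,-0.001,0.0002,0,0,0,1],[0,-0.001,0,0,0,0,1],[0,-0.001,0,0,0,0,1],[0,0,0,0,0,0,1]]])

```text
t: 14.72
ee_pos: [440.1, 180.9, 278.1]
orientation: [1.8, 2.068, 0.561]
ft_force: [-1.6, -1.2, 7.7]
width: 35.8
```

```bash
python3 -c "
from ff import *
rep()"
```

```text
14.72 [ 0.399  0.382  2.173 -1.063  0.148  1.286] 35.792771054413365
plate in face (x up,y,z) [4.859 1.072 2.62 ] F [ 4.907 -1.015 11.922] Mom [-0.136  0.217  0.077]
```

jog_arm(steps=[[[0,-0.001,-0.0005,0,0,0,1],[0,-0.001,0,0,0,0,1],[0,-0.001,0,0,0,0,1],[0,0,0,0,0,0,1]]])

```text
t: 15.05
ee_pos: [436.1, 180.0, 275.5]
orientation: [1.801, 2.07, 0.557]
ft_force: [-1.7, -0.1, 0.1]
width: 36.0
```

Run:
```python
from ff import *
rep()
im=ctrl.get_image("scene");rep();z=cv2.resize(im[190:290,290:390],None,fx=6,fy=6,interpolation=cv2.INTER_CUBIC);cv2.imwrite("pics/s9.png",z[:,:,::-1])
im=ctrl.get_image("top");rep();z=cv2.resize(im[130:220,220:320],None,fx=6,fy=6,interpolation=cv2.INTER_CUBIC);cv2.imwrite("pics/t9.png",z[:,:,::-1])
```

```text
15.05 [ 0.401  0.383  2.182 -1.098  0.146  1.323] 36.04737636740961
plate in face (x up,y,z) [-0.741  0.601  2.492] F [1.155 0.087 5.374] Mom [0.084 0.592 0.009]
15.1 [ 0.401  0.383  2.182 -1.097  0.146  1.322] 35.89551860320448
plate in face (x up,y,z) [-0.732  0.604  2.501] F [1.161 0.591 5.608] Mom [ 0.041  0.527 -0.061]
15.15 [ 0.401  0.383  2.182 -1.097  0.146  1.322] 35.587255003148435
plate in face (x up,y,z) [-0.749  0.594  2.494] F [1.117 0.783 6.119] Mom [ 0.074  0.571 -0.008]
```

View pics/s9.png

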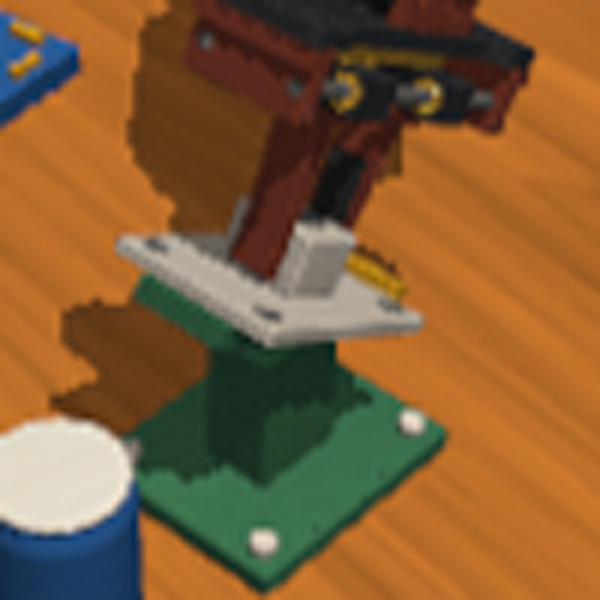

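View pics/t9.png

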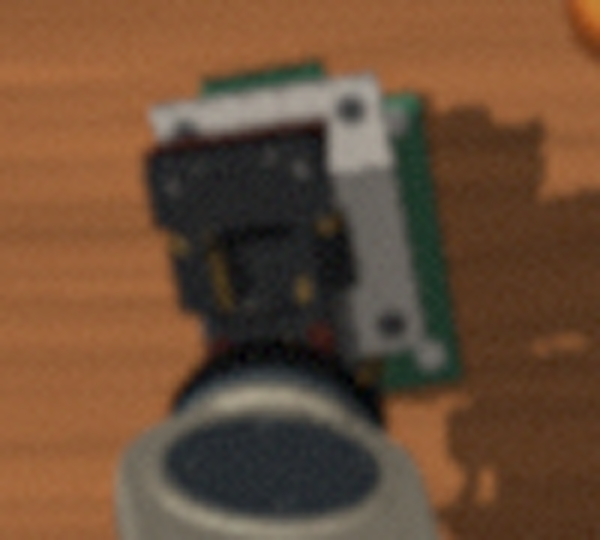

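The contact height puts the real face origin about 5 mm nearer the robot, agreeing with the foot fit (I had taken the lip's base for its top edge). By that the plate is still about 3 mm short of the lip, so I'll keep sliding while watching the force.

jog_arm(steps=[[[0,-0.001,0,0,0,0,1],[0,-0.001,0,0,0,0,1],[0,0,0,0,0,0,1]]])

```text
t: 15.4
ee_pos: [434.6, 179.9, 274.7]
orientation: [1.801, 2.069, 0.557]
ft_force: [-0.7, -0.1, 0.7]
width: 35.9
```

```bash
sed -i 's/^FACE=.*/FACE=np.array([530.2,192.5,105.0]);FAA=0.139/' h.py; python3 -c "
from ff import *
rep()"
```

```text
15.4 [ 0.402  0.384  2.185 -1.126  0.145  1.352] 35.8592956846229
plate in face (x up,y,z) [1.663 0.837 0.156] F [2.259 0.031 5.372] Mom [ 0.048  0.439 -0.027]
```

jog_arm(steps=[[[0,-0.001,0,0,0,0,1],[0,-0.001,0,0,0,0,1],[0,0,0,0,0,0,1]]])

```text
t: 15.65
ee_pos: [432.9, 179.7, 273.7]
orientation: [1.801, 2.07, 0.557]
ft_force: [-0.4, 0.9, 1.5]
width: 35.7
```

```bash
python3 -c "
from ff import *
rep()"
```

```text
15.65 [ 0.404  0.384  2.189 -1.154  0.143  1.381] 35.732947472756884
plate in face (x up,y,z) [-0.217  0.863  0.171] F [3.071 0.974 5.851] Mom [0.107 0.21  0.017]
```

jog_arm(steps=[[[0,-0.001,0,0,0,0,1],[0,-0.001,0,0,0,0,1],[0,0,0,0,0,0,1]]])

```text
t: 15.9
ee_pos: [432.4, 179.7, 273.6]
orientation: [1.799, 2.068, 0.56]
ft_force: [3.7, -1.3, 5.5]
width: 35.6
```

Run:
```python
from ff import *
im=ctrl.get_image("scene");rep();z=cv2.resize(im[190:290,290:390],None,fx=6,fy=6,interpolation=cv2.INTER_CUBIC);cv2.imwrite("pics/s10.png",z[:,:,::-1])
```

```text
15.95 [ 0.404  0.384  2.19  -1.184  0.143  1.411] 35.863125656569025
plate in face (x up,y,z) [-0.263  0.996  0.319] F [ 8.021 -0.845  7.226] Mom [-0.185 -0.56   0.176]
```

View pics/s10.png

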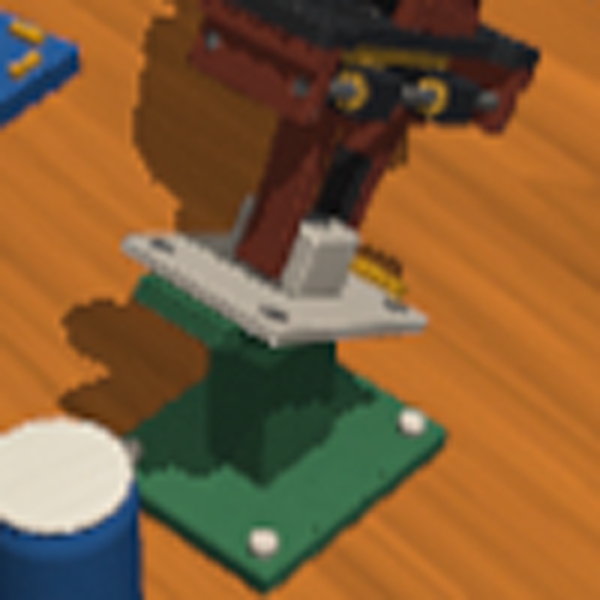

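Lip contact: the up-slope force rose to 8 N and the motion stopped at x ≈ 0. I'll relax a little, then release.

jog_arm(steps=[[[0,0.0008,0,0,0,0,1],[0,0,-0.0003,0,0,0,1],[0,0,0,0,0,0,0.1],[0,0,0,0,0,0,0.1],[0,0,0,0,0,0,0],[0,0,0,0,0,0,0],[0,0,0,0,0,0,-0.3],[0,0,0,0,0,0,-0.3],[0,0,0,0,0,0,-0.3]]])

```text
t: 16.7
ee_pos: [431.5, 179.4, 273.2]
orientation: [1.802, 2.07, 0.556]
ft_force: [0.8, 0.4, 0.0]
width: 56.7
```

Run:
```python
from ff import *
im=ctrl.get_image("scene");rep();z=cv2.resize(im[190:290,290:390],None,fx=6,fy=6,interpolation=cv2.INTER_CUBIC);cv2.imwrite("pics/s11.png",z[:,:,::-1])
```

```text
16.75 [ 0.404  0.384  2.192 -1.167  0.143  1.395] 56.569113525350026
plate in face (x up,y,z) [-1.865  0.687  0.409] F [2.711 0.09  4.793] Mom [-0.012  0.151 -0.046]
```

View pics/s11.png

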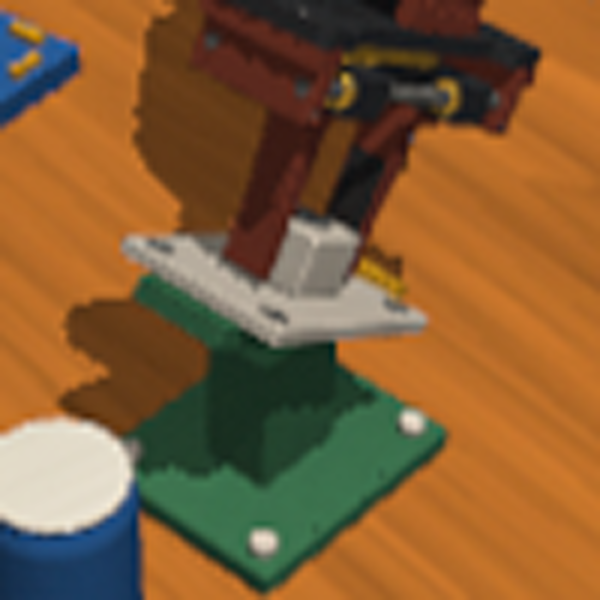

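The plate stays put with the fingers free and zero wrist force. Retreating along the normal.

jog_arm(steps=[[[0,0,-0.002,0,0,0,-0.3],[0,0,-0.004,0,0,0,-0.3],[0,0,-0.006,0,0,0,-0.3],[0,0,-0.01,0,0,0,-0.3],[0,0,-0.01,0,0,0,-0.3],[0,0,-0.01,0,0,0,-0.3],[0,0,-0.01,0,0,0,-0.3],[0,0,-0.01,0,0,0,-0.3],[0,0,-0.01,0,0,0,-0.3],[0,0,-0.01,0,0,0,-0.3],[0,0,-0.01,0,0,0,-0.3],[0,0,-0.01,0,0,0,-0.3],[0,0,0,0,0,0,-0.3]]])

```text
t: 17.83
ee_pos: [380.6, 172.3, 362.8]
orientation: [1.801, 2.069, 0.559]
ft_force: [0.6, 0.8, 0.3]
width: 57.1
```

jog_arm(steps=[[[-0.02,0,-0.01,0,0,0,-0.3],[-0.02,0,-0.01,0,0,0,-0.3],[-0.02,0,-0.01,0,0,0,-0.3],[-0.02,0,-0.01,0,0,0,-0.3],[-0.02,0,-0.01,0,0,0,-0.3],[-0.02,0,-0.01,0,0,0,-0.3],[-0.02,0,0,0,0,0,-0.3],[0,0,0,0,0,0,-0.3],[0,0,0,0,0,0,-0.3]]])

```text
t: 18.58
ee_pos: [370.6, 28.7, 413.2]
orientation: [1.805, 2.066, 0.556]
ft_force: [-0.4, 1.7, -0.9]
width: 57.2
```

Run:
```python
from ff import *
rep()
im=ctrl.get_image("scene");cv2.imwrite("pics/s12.png",cv2.resize(im[110:300,200:400],None,fx=3,fy=3,interpolation=cv2.INTER_CUBIC)[:,:,::-1])
im=ctrl.get_image("top");cv2.imwrite("pics/t12.png",cv2.resize(im[130:220,220:320],None,fx=6,fy=6,interpolation=cv2.INTER_CUBIC)[:,:,::-1])
cv2.imwrite("pics/t12f.png",im[:,:,::-1])
```

```text
18.58 [ 0.026 -0.064  2.272  0.137  0.415 -0.219] 57.24764967817338
plate in face (x up,y,z) [  -2.135 -140.384  162.31 ] F [2.022 1.743 3.726] Mom [-0.046  0.142  0.043]
```

View pics/s12.png

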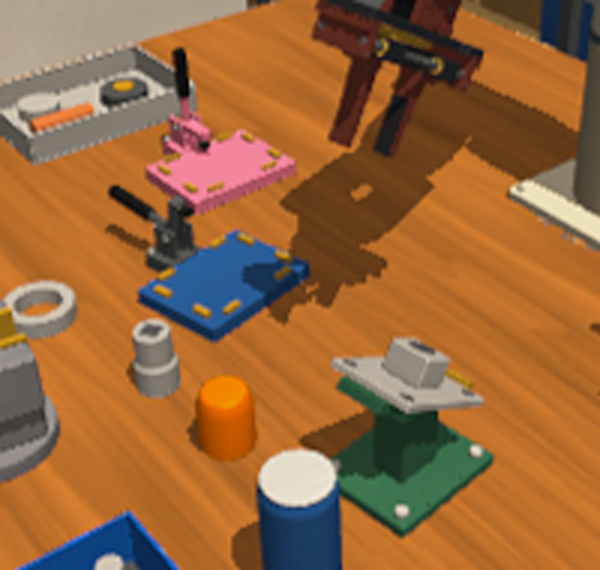

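View pics/t12.png

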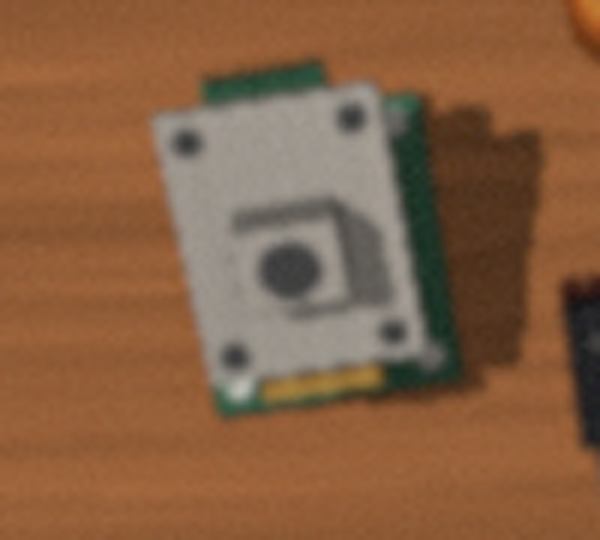

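View pics/t12f.png

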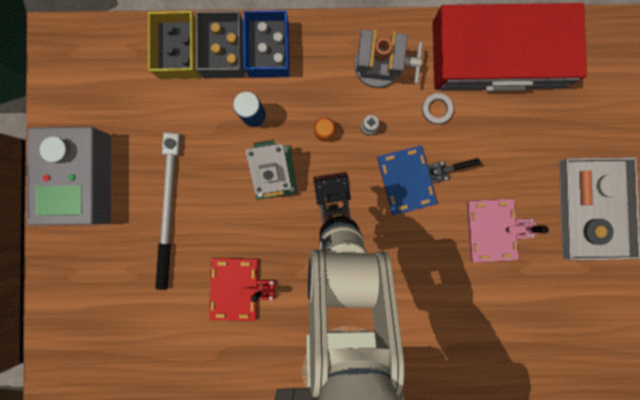

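The plate sits centred, with equal overhang around the green strip (203–325) and the brass lip (262–383), and its lower edge is against the lip. I'll do a last numeric check of tilt and position before handing in.

Run:
```python
from ff import *
im=ctrl.get_image("scene");z=cv2.resize(im[210:260,300:370],None,fx=10,fy=10,interpolation=cv2.INTER_CUBIC);cv2.imwrite("pics/s13.png",z[:,:,::-1])
X,L,N=MF[:,1],MF[:,0],-MF[:,2]
P=np.array([FACE+sx*60*X+sy*45*L+8*N for sx,sy in((1,1),(1,-1),(-1,-1),(-1,1))])
print((proj("top",P)-[220,130]+.5)*6-.5);print((proj("scene",P)-[300,210]+.5)*10-.5)
```

```text
[[153.517 120.41 ]
 [378.743  85.76 ]
 [428.961 354.493]
 [214.079 387.777]]
[[363.658 349.299]
 [105.367 190.92 ]
 [368.786 186.083]
 [616.369 329.649]]
```

View pics/s13.png

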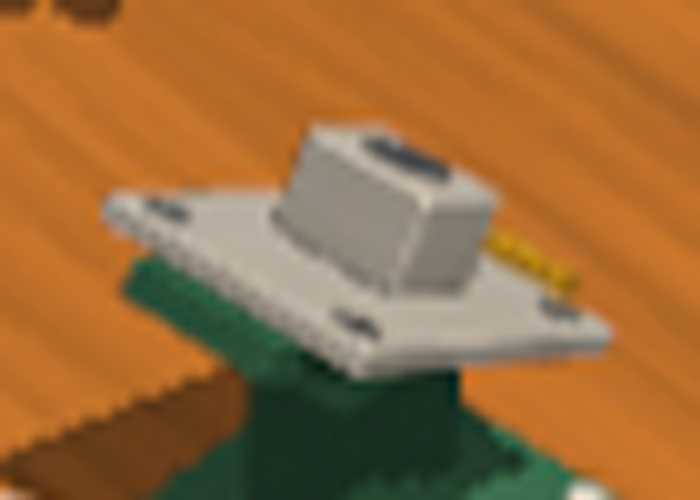

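```bash
python3 -c "
from workcell import ctrl
o=ctrl.get_obs();print(o['t'],o['qvel'],o['ft_force']);print(ctrl.close_job())"
```

```text
18.7333 [ 0.01206614  0.00125611 -0.00152085  0.00695655  0.00019175 -0.00979968] [-0.16168265  0.37394803  0.27331106]
the job is handed in; nothing more can be done
None
```

I swung the black clamp open with the shut fingers while the plate lay in the blue fixture. Then I lifted the plate by its hub, tilted it 30°, lowered it onto the green slope, slid it down to the brass lip, released it and backed off. I handed the job in at 18.7 s; it returned no verdict.

**Last checks that agreed**
- **Plate position:** its corners match the predicted seated pose to about 1 px in both views. It is flat, centred and square on the slope, with the lower end against the lip. The force rose to 8 N as it touched the lip.
- **Clamp:** its handle is nearly level. I estimate about 1.4 rad from the push path, as the joint angle cannot be read directly.
- **Other things:** the bystanders look where they were in the final pictures.
- **Robot:** it is clear of everything, with about 0 N at the wrist.

**One thing disagreed:** my first fit of the sloped face was about 5 mm off along x, because I took the lip's base for its top edge. The contact height and the force while sliding showed this, and I corrected it before releasing the plate.

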